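Make up two repair kits at the assembly bench

ROBOT

A 6-joint arm with a two-finger parallel gripper is mounted at the origin on the work surface. World frame = base frame: x ahead of the robot, y to its left, z up, the work surface at z = 0. Lengths are in mm, angles in rad, forces in N, time in s.
With the tool pointing down it reaches from about 400 to 925 mm from the base axis. Payload 12.5 kg.
Tool frame: the origin (TCP) lies on the mounting face of the last link; the fingertips stand 190 mm ahead of it and the grasp point (between the pads) lies 171 mm ahead of it (env.grasp_offset is the distance from the TCP to the grasp point, in mm); z points along the fingers, y is the direction in which the jaws open and shut (so a half turn about z gives the same grasp; the last joint's range is limited). The gripper opens to 95 mm and grips with 3 to 60 N. Pads are 20 mm wide; open, the fingers measure 119 mm over their backs; the gripper's body (75 mm by 180 mm) begins 59 mm behind the grasp point.
Start: joints at [-1.291, 0.491, 1.559, -0, 1.092, -0.106], TCP at [235.207, -579.053, 404.761] pointing down, gripper open.
Joint ranges: [-3.1, 3.1], [-0.84, 2.19], [0.05, 2.79], [-1.13, 4.28], [0.06, 2.93], [-2.69, 2.69]. Speed limits (rad/s): [2.22, 2.22, 2.79, 3.14, 3.14, 3.14].

INTERFACE

Orientations are given as [roll, pitch, yaw] about the fixed x, y, z axes, in that order (R = Rz(yaw) Ry(pitch) Rx(roll)).
In Python, from cell import env, viewer gives the robot as it stands.
- The arm moves only by the tool play_rows, never from a script. Its argument "increments" is a list of rows, each an object of numbers: "dx", "dy", "dz": the shift along the tool's x, y, z in mm; "rx", "ry", "rz": the turn, a rotation vector about the tool's x, y, z in units of 6 degrees (1.0 is 6 degrees). A call has 1 to 8 rows; each row is the pose to reach, as a shift and turn from the pose measured when the call began, along the tool's axes at that moment; what a row does not reach only later rows make up. A row lasts 1/12 s, in which the tool goes at most 41.7 mm and 7.16 degrees, less where a joint would pass 70% of its speed; a pose out of reach is approached as far as the arm can. A call with a gripper value outside its range is refused whole. "fingers" is the opening, from 0 (shut) to 1 (fully open), set as the call begins (left out, the last holds). The fingers move at their own pace and stop on an object; the grip force is fixed at half the most. Time passes only in rows, so rows that repeat a pose let the fingers close. It gives the time, the measured TCP pose, the force and the opening at its end, in the units of the state.
- env.state(): the state, without advancing time (a new reading comes with each control period).
- viewer.read_camera(name): name is "scene" or "top" or "wrist"; returns a dict with "image" (420x560x3 uint8, red, green, blue), "fx", "fy", "cx", "cy" (pixels), "k1" (the pictures are not rectified: a ray, as slopes to the right and down, at radius r is drawn at 1 + k1 r^2 times it, then the intrinsics apply), "rvec" (rotation vector, rad) and "tvec" (3), from world to camera coordinates, as OpenCV has them. Camera axes: x right, y down, z forward; pixel columns grow to the right and rows downward; lengths in mm; the calibration is good to about 2 mm. A picture is of the moment at which its call begins. There is no depth.
- env.job_done(): hands the job in, once; it reports no verdict.
The state is a dict: "t": time; "joints": joint angles; "qvel": joint speeds; "tau": joint torques, N m; "eef_pos": TCP position; "tcp_rot": TCP orientation; "ft_force": force on the tool from outside, world axes, zero at the start; "moment": the same for the moment, N m; "opening": opening from 0.0 (shut) to 1.0 (fully open).
Only numpy, scipy, OpenCV 4.12 (cv2) and the standard library are available. Lean on these libraries where they do the work, as an engineer would, in place of code of your own. Each camera call takes 0.05 s, during which the arm holds its last target.

TASK

Make up two repair kits from the loose parts on the green mat: in the three-pocket tray, lay the square tube flat in the long pocket and stand the angle bracket (upright as it is now) and the wide-based levelling foot in the two square pockets, one in each, either way round. In the two-pocket tray, put the castor in the large pocket, on its side as it lies now, and stand the narrow-based levelling foot in the small one. Everything sits flat on its pocket's floor; leave the wrench and the tape roll where they are.

Things in the scene. Friction and masses are not known exactly. Their poses are not given: they have to be found in the camera images.
- tray_three: Three-pocket kit tray, grey plastic, 129 x 129 mm, fixed to the bench. Origin at the centre of its underside, z up. Floor 3 mm thick; walls and ribs 3 mm thick, their tops 12 mm above the bench. Long pocket: 123 (x) by 60 (y) mm, centre at (0, +31.5) mm of the tray's frame. Two square pockets, each 60 by 60 mm, centres at (+31.5, -31.5) and (-31.5, -31.5) mm.
- tray_two: Two-pocket kit tray, grey plastic, 82 (x) by 131 (y) mm, fixed to the bench. Origin at the centre of its underside, z up. Floor 3 mm thick; walls and rib 3 mm thick, tops 12 mm above the bench. Large pocket: 76 by 76 mm, centre at (0, +24.5) mm of the tray's frame. Small pocket: 76 (x) by 46 (y) mm, centre at (0, -39.5) mm.
- tube: Short piece of square steel tube with open ends, 90 mm long (its x axis), 30 x 30 mm in section, about 160 g, lying flat. Origin at its centre, 15 mm above what it lies on.
- bracket: Cast aluminium angle bracket with two triangular side ribs, about 80 g, standing on its base leg. Base 40 mm (x) by 36 mm (y), 5 mm thick; the upright leg, 40 mm high and 5 mm thick, is at the +x end; the ribs, flush with the two y sides, slope down from its top to the -x end of the base. Flat to grip across y, 36 mm, near the upright leg. Origin at the centre of the underside, z up.
- wide_foot: Levelling foot with the wide base: black round base 44 mm across and 7 mm high at its rim, steel collar 18 mm across up to 18 mm, then an upright steel stem 10 mm thick; 64 mm high in all, about 80 g. Origin at the centre of the underside, z up along the stem.
- narrow_foot: Levelling foot with the narrow base: the same as the wide one but the black base is only 26 mm across; 64 mm high, stem 10 mm thick, about 60 g. Origin at the centre of the underside, z up along the stem.
- castor: Black twin-wheel chair castor lying on its side, about 90 g: two wheels 50 mm across, one above the other, together 44 mm high, and a steel stem 11 mm thick that sticks out level along +x at 22 mm height, to 60 mm from the wheels' centre (over the pocket's wall is fine). Origin at the centre of the lower wheel's underside, z up along the wheels' axis.
- wrench: Steel wrench, 180 mm long, lying on the bench beyond the parts; not to be disturbed. Origin at its underside, long axis x.
- tape_roll: Empty brown cardboard tape ring, 100 mm across, 30 mm high, lying flat; not to be disturbed. Origin at the centre of its underside.
Mind the look-alikes: they are no part of the job. Leave any red look-alike of the narrow_foot alone. Leave any turquoise look-alike of the castor alone.

How it is judged:
By the outcome, as a careful person would: the job done as asked, in the order asked, and still so for the second after the job is handed in, with the robot touching nothing.
It also fails if it takes over 104 s, if anything falls off the work surface, if the arm or the gripper's body presses on something with over 40 N, if the wrist force passes 120 N, or if a joint passes its speed limit or range.

## Working session

There is one attempt and no reset: what is moved stays moved. The work goes in short steps, Python scripts to look and compute and a tool call to move; the robot and the scene stay as the last step left them, time stands still between calls to the robot, and variables do not carry over. Pictures are saved under pics/ and viewed, and the job is handed in when it is done.

Besides the shell and the picture viewer there is one more tool, called after "Call:" as name([rows], argument=value, ...), one row to a line, values as JSON. play_rows: Moves the arm, as the interface text tells. Its arguments: {"type":"object","properties":{"increments":{"type":"array","items":{"type":"object","properties":{"dx":{"type":"number"},"dy":{"type":"number"},"dz":{"type":"number"},"rx":{"type":"number"},"ry":{"type":"number"},"rz":{"type":"number"}}}},"fingers":{"type":"number"}},"required":["increments"]}

```bash
ls; mkdir -p pics; python3 - <<'E'
from cell import env, viewer
import cv2
s=env.state(); print(s)
for n in ["scene","top","wrist"]:
    c=viewer.read_camera(n); cv2.imwrite(f"pics/{n}0.png",c["image"][:,:,::-1])
    print(n,{k:v for k,v in c.items() if k!="image"})
E
```

```text
pics
{'t': 0.0, 'joints': array([-1.29062728e+00,  4.91508985e-01,  1.55945359e+00, -8.40189860e-06,
        1.09166607e+00, -1.05594011e-01]), 'qvel': array([ 0.0007062 ,  0.00158703, -0.00036399, -0.00095083, -0.00132349,
       -0.00093639]), 'tau': array([ 7.32017197e-04, -6.12649083e+01, -2.58176905e+01,  6.92149415e-02,
        4.82553360e-02, -8.82494487e-05]), 'eef_pos': array([ 235.17866122, -579.01940303,  404.19163215]), 'tcp_rot': array([-3.14056165e+00, -1.01780852e-04,  3.85766885e-01]), 'ft_force': array([0.52482432, 0.42321483, 1.37949565]), 'moment': array([ 0.03064846, -0.02077434, -0.0188968 ]), 'opening': 1.00112999967435}
scene {'fx': 497.86650306622164, 'fy': 497.86650306622164, 'cx': 281.1269874506715, 'cy': 206.80654909381553, 'k1': -0.17323091980769578, 'rvec': array([ 1.17138271,  2.45108306, -0.83654441]), 'tvec': array([ 418.45286981, -364.71671688, 1343.68944965])}
top {'fx': 411.06325531774684, 'fy': 411.06325531774684, 'cx': 278.00149392422253, 'cy': 219.12853179011944, 'k1': 0.04172198932492612, 'rvec': array([ 2.11024404, -2.14677708,  0.2132087 ]), 'tvec': array([ -6.32076636, 652.29190528, 947.92104686])}
wrist {'fx': 320.2332315822714, 'fy': 320.2332315822714, 'cx': 280.63274401528605, 'cy': 206.5820889244177, 'k1': -0.03843884836030647, 'rvec': array([-2.40908854,  1.62353957,  0.22699496]), 'tvec': array([-625.38091369,  -29.52543293,  390.67848438])}
```

View pics/top0.png

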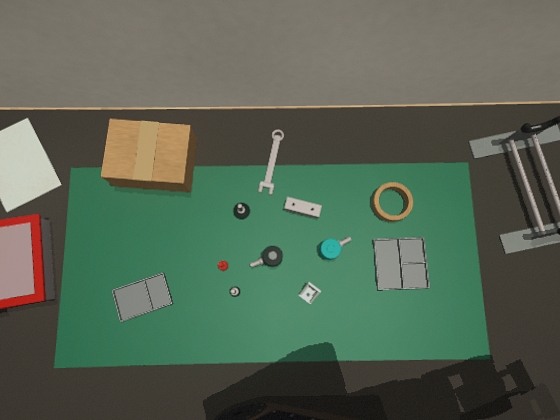

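View pics/scene0.png

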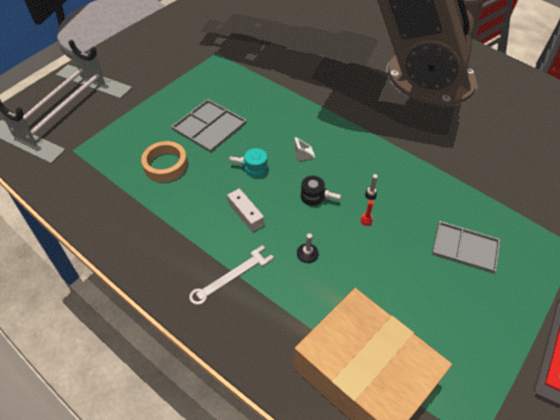

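View pics/wrist0.png

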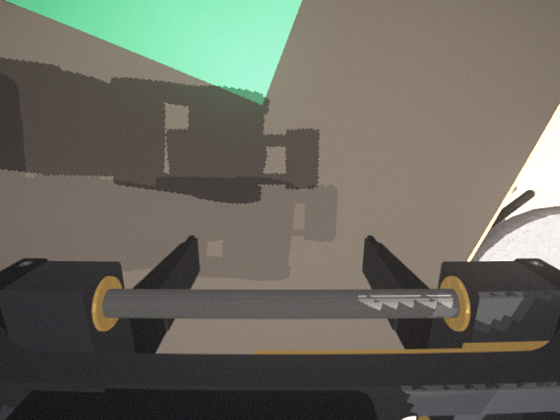

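```bash
cat > h.py <<'E'
import numpy as np, cv2
from cell import env, viewer
from scipy.spatial.transform import Rotation as Ro
def shot(n,fn=None):
    c=viewer.read_camera(n)
    if fn: cv2.imwrite(f"pics/{fn}.png",c["image"][:,:,::-1])
    np.save(f"pics/cam_{fn or n}.npy",{k:v for k,v in c.items() if k!="image"},allow_pickle=True)
    return c
def load(fn): return np.load(f"pics/cam_{fn}.npy",allow_pickle=True).item()
def p2w(c,u,v,z):
    xd=(u-c["cx"])/c["fx"]; yd=(v-c["cy"])/c["fy"]; rd=np.hypot(xd,yd); r=rd
    for _ in range(30): r=rd/(1+c["k1"]*r*r)
    s=r/rd if rd>0 else 1
    R=Ro.from_rotvec(c["rvec"]).as_matrix(); C=-R.T@c["tvec"]; d=R.T@np.array([xd*s,yd*s,1])
    return C+d*(z-C[2])/d[2]
def w2p(c,P):
    R=Ro.from_rotvec(c["rvec"]).as_matrix(); q=R@np.array(P,float)+c["tvec"]; x,y=q[:2]/q[2]; f=1+c["k1"]*(x*x+y*y)
    return np.array([c["cx"]+c["fx"]*x*f,c["cy"]+c["fy"]*y*f])
def crop(fn,u0,v0,w,h,s,out,draw=()):
    im=cv2.imread(f"pics/{fn}.png")[v0:v0+h,u0:u0+w]
    im=cv2.resize(im,None,fx=s,fy=s,interpolation=cv2.INTER_CUBIC)
    for k in range(0,w,10):
        cv2.line(im,(k*s,0),(k*s,8 if k%50 else 16),(0,255,255),1)
        if (u0+k)%20==0: cv2.putText(im,str(u0+k),(k*s,22),0,0.35,(0,255,255),1)
    for k in range(0,h,10):
        cv2.line(im,(0,k*s),(8,k*s),(0,255,255),1)
        if (v0+k)%20==0: cv2.putText(im,str(v0+k),(10,k*s+4),0,0.35,(0,255,255),1)
    for (u,v) in draw: cv2.circle(im,(int((u-u0)*s),int((v-v0)*s)),3,(255,0,255),1)
    cv2.imwrite(f"pics/{out}.png",im)
E
python3 - <<'E'
from h import *
c=shot("top","top1"); 
for u,v in [(242,210),(303,207),(272,256),(235,292),(310,293),(142,297),(401,264),(393,202),(330,249),(223,266),(272,160)]:
    print(u,v,p2w(c,u,v,10).round(0))
crop("top1",200,180,160,130,5,"c1")
crop("top1",360,220,80,80,7,"c2")
crop("top1",100,260,90,70,7,"c3")
E
```

```text
242 210 [687.  75.  10.]
303 207 [693. -84.  10.]
272 256 [567.  -1.  10.]
235 292 [479.  92.  10.]
310 293 [473. -95.  10.]
142 297 [471. 321.  10.]
401 264 [ 541. -327.   10.]
393 202 [ 702. -318.   10.]
330 249 [ 582. -149.   10.]
223 266 [544. 123.  10.]
272 160 [822.  -5.  10.]
```

View pics/c1.png

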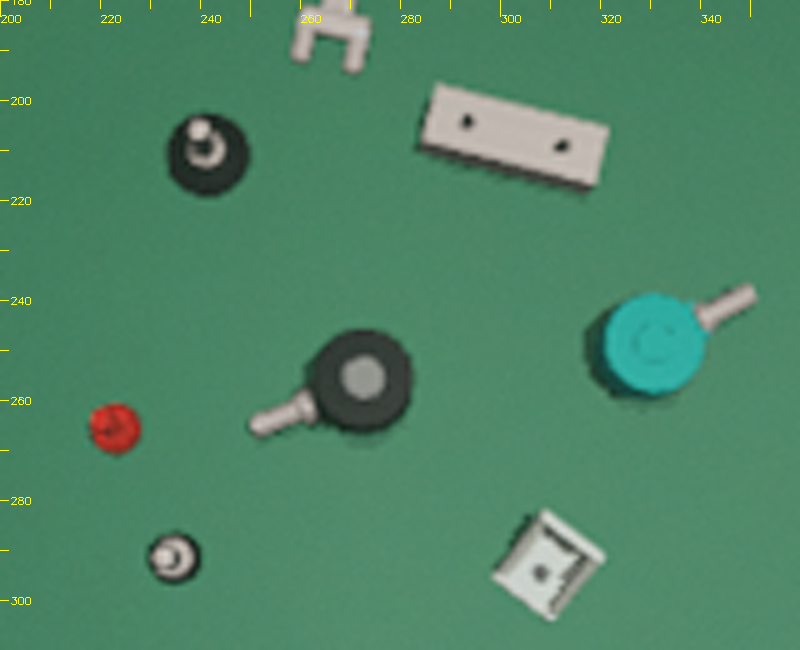

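View pics/c2.png

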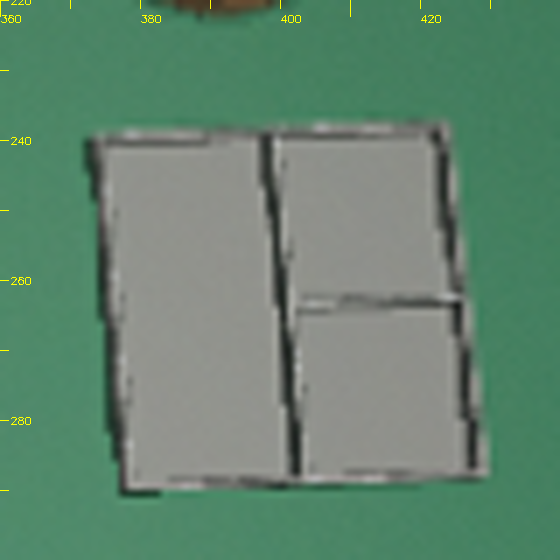

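View pics/c3.png

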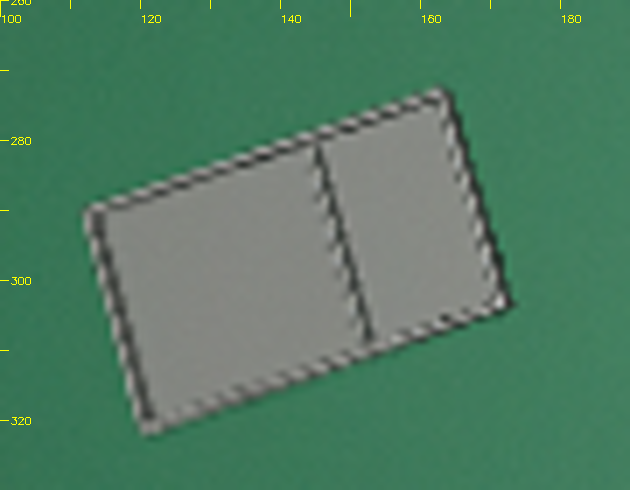

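```bash
python3 - <<'E'
from h import *
c=load("top1")
def q(pts,s,u0,v0,z): return np.array([p2w(c,u0+x/s,v0+y/s,z)[:2] for x,y in pts])
t3=q([(90,133),(447,124),(487,475),(125,492)],7,360,220,12)
t2=q([(87,210),(447,90),(512,303),(145,432)],7,100,260,12)
tb=q([(437,84),(609,128),(595,185),(421,143)],5,200,180,30)
for n,a in(("t3",t3),("t2",t2),("tube",tb)):
    print(n,a.mean(0).round(1),"edges",[(np.linalg.norm(a[(i+1)%4]-a[i]).round(1),np.degrees(np.arctan2(*(a[(i+1)%4]-a[i])[::-1])).round(1)) for i in range(4)])
print("wide",q([(208,155)],5,200,180,6),"narrow",q([(175,558)],5,200,180,6),"castor",q([(363,381),(364,377),(265,423)],5,200,180,44), q([(252,427)],5,200,180,22))
print("bracket",q([(547,510),(605,557),(550,620),(493,575)],5,200,180,20))
R=Ro.from_rotvec(c["rvec"]).as_matrix();print("camC",-R.T@c["tvec"])
shot("scene","scene1"); crop("scene1",220,120,170,150,4,"c4")
crop("scene1",285,130,40,40,14,"c5")
crop("top1",290,275,40,35,16,"c6")
E
```

```text
t3 [ 542.8 -326.4] edges [(np.float64(130.0), np.float64(-89.4)), (np.float64(126.1), np.float64(-178.6)), (np.float64(128.9), np.float64(91.9)), (np.float64(129.1), np.float64(1.9))]
t2 [472.  318.9] edges [(np.float64(130.1), np.float64(-72.4)), (np.float64(79.1), np.float64(-161.2)), (np.float64(131.3), np.float64(108.1)), (np.float64(80.2), np.float64(17.8))]
tube [688.5 -82.4] edges [(np.float64(90.6), np.float64(-105.7)), (np.float64(30.6), np.float64(164.4)), (np.float64(90.9), np.float64(75.2)), (np.float64(32.0), np.float64(-16.0))]
wide [[685.61432084  75.91322654]] narrow [[479.82373111  92.62319103]] castor [[562.97069193  -2.81592505]
 [564.9270149   -3.33771105]
 [543.27844158  45.39117075]] [[543.13238243  52.9541471 ]]
bracket [[ 499.69196091  -93.22015541]
 [ 476.27035871 -121.1528954 ]
 [ 446.30902444  -92.90481294]
 [ 468.47828168  -65.48642036]]
camC [ 464.10341986   -3.58307473 1052.93597627]
```

View pics/c5.png

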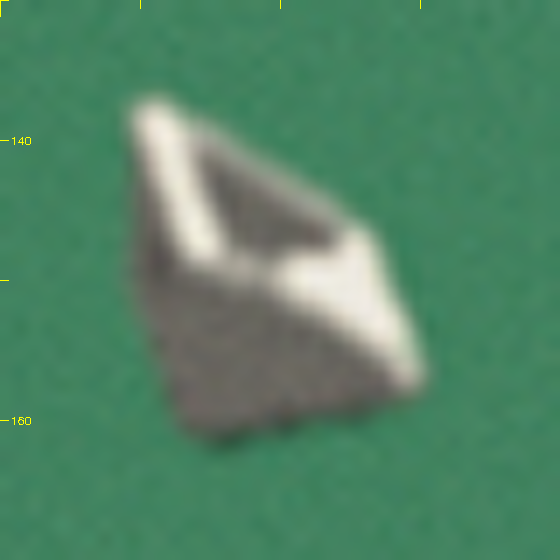

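View pics/c6.png

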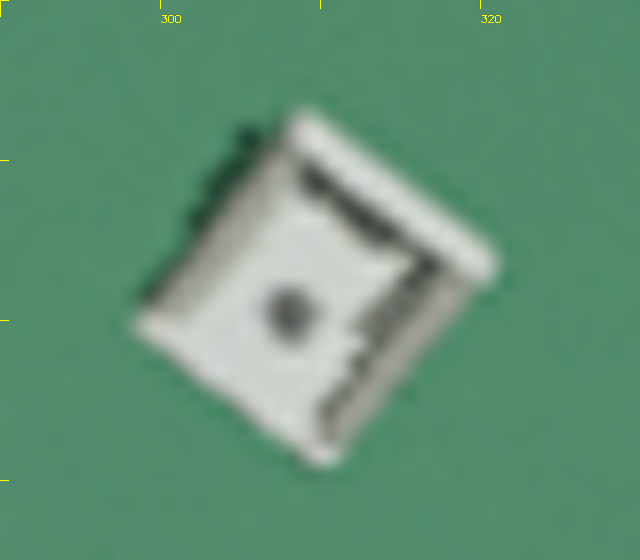

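View pics/c4.png

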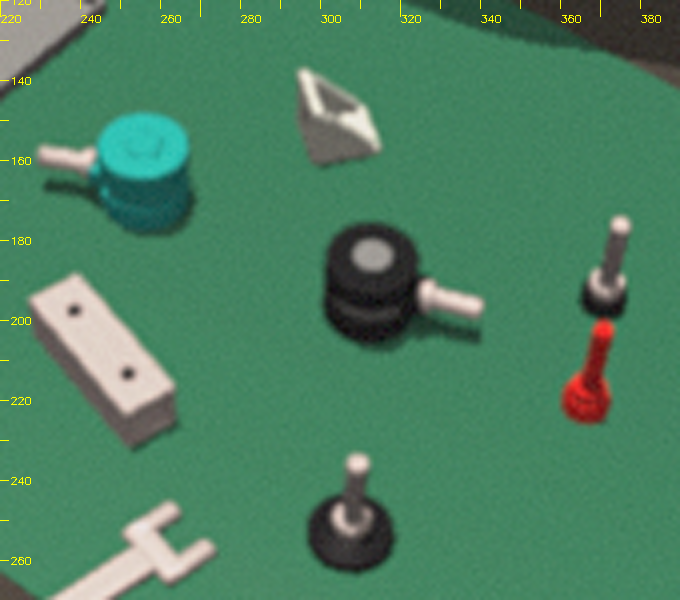

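```bash
python3 - <<'E'
from h import *
c=load("top1")
U=np.array([p2w(c,308.75,281.6,40),p2w(c,320.9,291.6,40)])[:,:2]
B=np.array([p2w(c,298.6,295.3,5),p2w(c,310.3,304.1,5)])[:,:2]
print(U,B,np.linalg.norm(U[0]-U[1]),np.linalg.norm(B[0]-B[1]))
a=U.mean(0)-B.mean(0);print(np.linalg.norm(a),np.degrees(np.arctan2(a[1],a[0])),(U.mean(0)+B.mean(0))/2, [np.degrees(np.arctan2(*(X[1]-X[0])[::-1])) for X in(U,B)])
# tool-from-camera
s=env.state(); w=load("top1"); 
w=viewer.read_camera("wrist"); R=Ro.from_rotvec(w["rvec"]).as_matrix(); C=-R.T@w["tvec"]
T=Ro.from_euler("xyz",s["tcp_rot"]).as_matrix(); print("cam in tool",T.T@(C-s["eef_pos"]),"axes cols",(T.T@R.T).round(2))
E
```

```text
[[ 499.99154849  -89.93219896]
 [ 475.56239734 -118.61519095]] [[467.80526302 -66.36452879]
 [445.79453528 -94.94206568]] 37.676218701829434 36.07142567719625
38.955131715759485 -37.32596373279238 [472.28843603 -92.4634961 ] [np.float64(-130.42085921953793), np.float64(-127.60385297878038)]
cam in tool [77.1654779   1.0656137  21.16124889] axes cols [[-0.   -0.96 -0.27]
 [ 1.   -0.   -0.  ]
 [ 0.   -0.27  0.96]]
```

```bash
cat >> h.py <<'E'
def go(x,y,z,yaw):
    s=env.state(); T=Ro.from_euler("xyz",s["tcp_rot"]); 
    d=T.inv().apply(np.array([x,y,z])-s["eef_pos"])
    best=None
    G=Ro.from_euler("xyz",[np.pi,0,np.radians(yaw)])
    rv=(T.inv()*G).as_rotvec()/np.radians(6)
    print("move",dict(zip(["dx","dy","dz"],d.round(0))),dict(zip(["rx","ry","rz"],rv.round(2))),"t",round(s["t"],2),"pos",s["eef_pos"].round(1),"yaw",np.degrees(s["tcp_rot"]).round(1),"F",s["ft_force"].round(1),"op",round(s["opening"],3))
E
python3 -c "
from h import *
go(688.5,-82.4,330,74.7)"
```

```text
move {'dx': np.float64(607.0), 'dy': np.float64(-290.0), 'dz': np.float64(75.0)} {'rx': np.float64(-0.0), 'ry': np.float64(-0.0), 'rz': np.float64(-8.77)} t 0.3 pos [ 235.2 -579.   404.6] yaw [-180.    -0.    22.1] F [-0.1  0.6  0.7] op 1.0
```

Call:
play_rows([
  {"dx": 38, "dy": -18, "dz": 0, "rz": -1.0},
  {"dx": 76, "dy": -36, "dz": 0, "rz": -2},
  {"dx": 114, "dy": -54, "rz": -3},
  {"dx": 152, "dy": -72, "rz": -4},
  {"dx": 190, "dy": -90, "rz": -5},
  {"dx": 228, "dy": -108, "rz": -6},
  {"dx": 266, "dy": -126, "rz": -7},
  {"dx": 304, "dy": -144, "rz": -8},
])

```text
invalid input
```

```bash
python3 -c "
from h import *
go(688.5,-82.4,330,74.7)"
```

```text
move {'dx': np.float64(607.0), 'dy': np.float64(-290.0), 'dz': np.float64(75.0)} {'rx': np.float64(-0.0), 'ry': np.float64(-0.0), 'rz': np.float64(-8.77)} t 0.3 pos [ 235.2 -579.   404.6] yaw [-180.    -0.    22.1] F [-0.1  0.6  0.7] op 1.0
```

Call:
play_rows([
  {"dx": 38, "dy": -18, "dz": 0, "rx": 0, "ry": 0, "rz": -1},
  {"dx": 76, "dy": -36, "dz": 0, "rx": 0, "ry": 0, "rz": -2},
  {"dx": 114, "dy": -54, "dz": 0, "rx": 0, "ry": 0, "rz": -3},
  {"dx": 152, "dy": -72, "dz": 0, "rx": 0, "ry": 0, "rz": -4},
  {"dx": 190, "dy": -90, "dz": 0, "rx": 0, "ry": 0, "rz": -5},
  {"dx": 228, "dy": -108, "dz": 0, "rx": 0, "ry": 0, "rz": -6},
  {"dx": 266, "dy": -126, "dz": 0, "rx": 0, "ry": 0, "rz": -7},
  {"dx": 304, "dy": -144, "dz": 0, "rx": 0, "ry": 0, "rz": -8},
], fingers=1)

```text
t: 0.97
eef_pos: [461.6, -331.8, 404.8]
tcp_rot: [3.142, -0.0, 1.229]
ft_force: [0.2, -0.4, 0.1]
opening: 1.0
```

```bash
python3 -c "
from h import *
go(688.5,-82.4,330,74.7)"
```

```text
move {'dx': np.float64(311.0), 'dy': np.float64(130.0), 'dz': np.float64(75.0)} {'rx': np.float64(0.0), 'ry': np.float64(-0.0), 'rz': np.float64(-0.72)} t 0.97 pos [ 461.6 -331.8  404.8] yaw [180.   -0.   70.4] F [ 0.2 -0.4  0.1] op 1.0
```

Call:
play_rows([
  {"dx": 311, "dy": 130, "dz": 75, "rx": 0, "ry": 0, "rz": -0.7},
  {"dx": 311, "dy": 130, "dz": 75, "rx": 0, "ry": 0, "rz": -0.7},
  {"dx": 311, "dy": 130, "dz": 75, "rx": 0, "ry": 0, "rz": -0.7},
  {"dx": 311, "dy": 130, "dz": 75, "rx": 0, "ry": 0, "rz": -0.7},
  {"dx": 311, "dy": 130, "dz": 75, "rx": 0, "ry": 0, "rz": -0.7},
  {"dx": 311, "dy": 130, "dz": 75, "rx": 0, "ry": 0, "rz": -0.7},
  {"dx": 311, "dy": 130, "dz": 75, "rx": 0, "ry": 0, "rz": -0.7},
  {"dx": 311, "dy": 130, "dz": 75, "rx": 0, "ry": 0, "rz": -0.7},
], fingers=1)

```text
t: 1.63
eef_pos: [680.5, -90.6, 332.3]
tcp_rot: [-3.142, -0.0, 1.302]
ft_force: [0.6, -1.1, 0.1]
opening: 0.999
```

```bash
python3 -c "
from h import *
shot('wrist','w1')
go(688.5,-82.4,330,74.7)"
```

```text
move {'dx': np.float64(4.0), 'dy': np.float64(4.0), 'dz': np.float64(0.0)} {'rx': np.float64(-0.01), 'ry': np.float64(-0.02), 'rz': np.float64(0.01)} t 1.68 pos [683.6 -85.6 330.2] yaw [-1.80e+02 -1.00e-01  7.48e+01] F [-4.1  4.4 -2.4] op 1.001
```

View pics/w1.png

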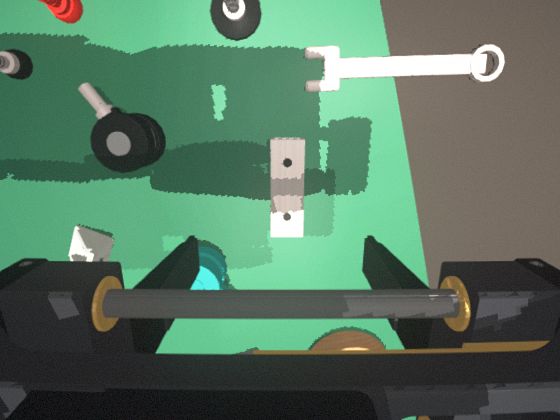

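```bash
python3 -c "
from h import *
c=load('w1')
a=np.array([p2w(c,u,v,30)[:2] for u,v in [(270,138),(305,138),(304,237),(270,237)]])
print(a.mean(0),[(np.linalg.norm(a[(i+1)%4]-a[i]).round(1),np.degrees(np.arctan2(*(a[(i+1)%4]-a[i])[::-1])).round(1)) for i in range(4)])
print('wide',p2w(c,236,13,7))
print('castor',p2w(c,118,144,44),'tip',p2w(c,84,87,22))
crop('w1',50,70,140,120,5,'c7'); crop('w1',60,215,80,60,8,'c8')
go(688.5,-82.4,201,74.7)
"
```

```text
[690.32387299 -80.22672765] [(np.float64(30.2), np.float64(-15.4)), (np.float64(91.1), np.float64(-104.9)), (np.float64(31.9), np.float64(164.5)), (np.float64(91.1), np.float64(74.0))]
wide [687.69663683  75.55852344   7.        ]
castor [565.58265393  -2.03852578  44.        ] tip [544.45227392  52.8429064   22.        ]
move {'dx': np.float64(4.0), 'dy': np.float64(4.0), 'dz': np.float64(129.0)} {'rx': np.float64(-0.01), 'ry': np.float64(-0.02), 'rz': np.float64(0.01)} t 1.68 pos [683.6 -85.6 330.2] yaw [-1.80e+02 -1.00e-01  7.48e+01] F [-4.1  4.4 -2.4] op 1.001
```

View pics/c7.png

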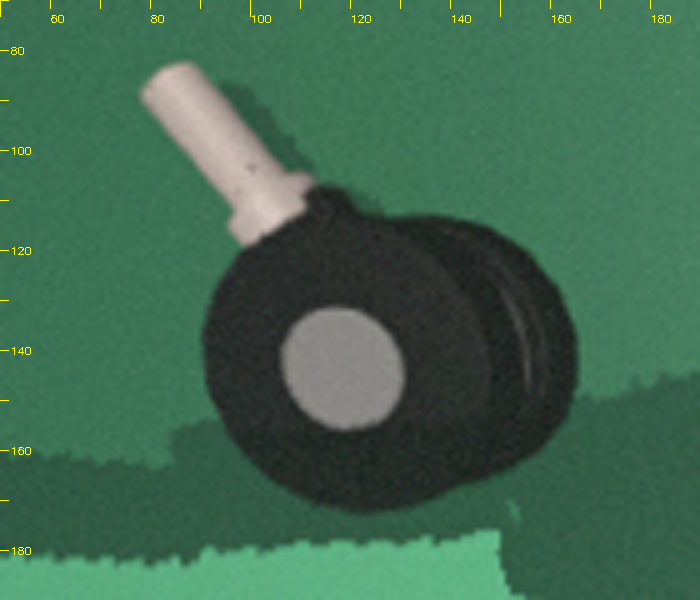

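Call:
play_rows([
  {"dx": 6, "dy": 4.5, "dz": 35, "rx": 0, "ry": 0, "rz": 0},
  {"dx": 6, "dy": 4.5, "dz": 70, "rx": 0, "ry": 0, "rz": 0},
  {"dx": 6, "dy": 4.5, "dz": 100, "rx": 0, "ry": 0, "rz": 0},
  {"dx": 6, "dy": 4.5, "dz": 120, "rx": 0, "ry": 0, "rz": 0},
  {"dx": 6, "dy": 4.5, "dz": 130, "rx": 0, "ry": 0, "rz": 0},
  {"dx": 6, "dy": 4.5, "dz": 130, "rx": 0, "ry": 0, "rz": 0},
  {"dx": 6, "dy": 4.5, "dz": 130, "rx": 0, "ry": 0, "rz": 0},
], fingers=1)

```text
t: 2.27
eef_pos: [689.7, -80.9, 200.8]
tcp_rot: [-3.141, -0.002, 1.305]
ft_force: [-0.3, 0.1, 0.1]
opening: 1.005
```

Call:
play_rows([
  {"dx": 0, "dy": 0, "dz": 0, "rx": 0, "ry": 0, "rz": 0},
  {"dx": 0, "dy": 0, "dz": 0, "rx": 0, "ry": 0, "rz": 0},
  {"dx": 0, "dy": 0, "dz": 0, "rx": 0, "ry": 0, "rz": 0},
  {"dx": 0, "dy": 0, "dz": 0, "rx": 0, "ry": 0, "rz": 0},
  {"dx": 0, "dy": 0, "dz": 0, "rx": 0, "ry": 0, "rz": 0},
  {"dx": 0, "dy": 0, "dz": 0, "rx": 0, "ry": 0, "rz": 0},
  {"dx": 0, "dy": 0, "dz": 0, "rx": 0, "ry": 0, "rz": 0},
  {"dx": 0, "dy": 0, "dz": 0, "rx": 0, "ry": 0, "rz": 0},
], fingers=0)

```text
t: 2.93
eef_pos: [689.7, -80.9, 200.8]
tcp_rot: [-3.141, -0.002, 1.305]
ft_force: [0.7, 0.6, 0.5]
opening: 0.491
```

```bash
python3 -c "
from h import *
shot('wrist','w2')
go(690,-81,300,74.7)"
```

```text
move {'dx': np.float64(0.0), 'dy': np.float64(0.0), 'dz': np.float64(-99.0)} {'rx': np.float64(-0.0), 'ry': np.float64(-0.02), 'rz': np.float64(0.01)} t 2.98 pos [689.7 -81.  200.8] yaw [-1.80e+02 -1.00e-01  7.48e+01] F [0.9 0.  0.7] op 0.45
```

View pics/w2.png

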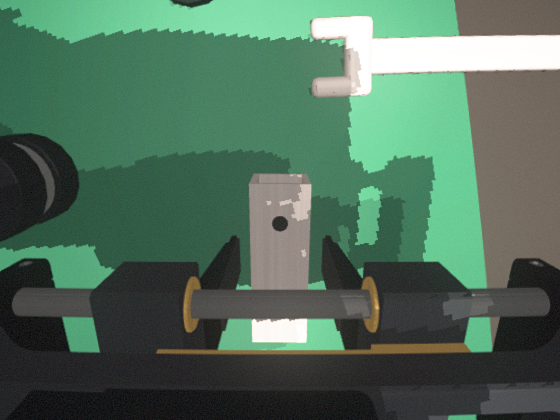

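Call:
play_rows([
  {"dx": 0, "dy": 0, "dz": 0, "rx": 0, "ry": 0, "rz": 0},
  {"dx": 0, "dy": 0, "dz": 0, "rx": 0, "ry": 0, "rz": 0},
  {"dx": 0, "dy": 0, "dz": 0, "rx": 0, "ry": 0, "rz": 0},
  {"dx": 0, "dy": 0, "dz": 0, "rx": 0, "ry": 0, "rz": 0},
  {"dx": 0, "dy": 0, "dz": 0, "rx": 0, "ry": 0, "rz": 0},
], fingers=0)

```text
t: 3.4
eef_pos: [689.7, -81.0, 200.7]
tcp_rot: [-3.141, -0.002, 1.305]
ft_force: [-0.6, 0.5, -0.1]
opening: 0.315
```

Call:
play_rows([
  {"dx": 0, "dy": 0, "dz": -15, "rx": 0, "ry": 0, "rz": 0},
  {"dx": 0, "dy": 0, "dz": -35, "rx": 0, "ry": 0, "rz": 0},
  {"dx": 0, "dy": 0, "dz": -60, "rx": 0, "ry": 0, "rz": 0},
  {"dx": 0, "dy": 0, "dz": -70, "rx": 0, "ry": 0, "rz": 0},
  {"dx": 0, "dy": 0, "dz": -70, "rx": 0, "ry": 0, "rz": 0},
], fingers=0)

```text
t: 3.82
eef_pos: [690.0, -81.1, 273.1]
tcp_rot: [3.138, -0.002, 1.305]
ft_force: [0.0, -0.5, -1.7]
opening: 0.313
```

```bash
python3 -c "
from h import *
go(542,-294.9,270,1.4)"
```

```text
move {'dx': np.float64(-245.0), 'dy': np.float64(-87.0), 'dz': np.float64(2.0)} {'rx': np.float64(0.02), 'ry': np.float64(-0.04), 'rz': np.float64(12.23)} t 3.82 pos [690.  -81.1 273.1] yaw [ 1.798e+02 -1.000e-01  7.480e+01] F [ 0.  -0.5 -1.7] op 0.313
```

Call:
play_rows([
  {"dx": -20, "dy": -7, "dz": 0, "rx": 0, "ry": 0, "rz": 0.8},
  {"dx": -40, "dy": -14, "dz": 0, "rx": 0, "ry": 0, "rz": 1.8},
  {"dx": -61, "dy": -22, "dz": 0, "rx": 0, "ry": 0, "rz": 2.8},
  {"dx": -82, "dy": -29, "dz": 0, "rx": 0, "ry": 0, "rz": 3.8},
  {"dx": -103, "dy": -37, "dz": 0, "rx": 0, "ry": 0, "rz": 4.8},
  {"dx": -124, "dy": -44, "dz": 0, "rx": 0, "ry": 0, "rz": 5.8},
  {"dx": -145, "dy": -51, "dz": 0, "rx": 0, "ry": 0, "rz": 6.8},
  {"dx": -166, "dy": -59, "dz": 0, "rx": 0, "ry": 0, "rz": 7.8},
], fingers=0)

```text
t: 4.48
eef_pos: [588.6, -226.5, 271.1]
tcp_rot: [-3.141, -0.003, 0.483]
ft_force: [-0.2, -0.8, -1.3]
opening: 0.31
```

```bash
python3 -c "
from h import *
go(542,-294.9,270,1.4)"
```

```text
move {'dx': np.float64(-73.0), 'dy': np.float64(39.0), 'dz': np.float64(1.0)} {'rx': np.float64(-0.01), 'ry': np.float64(-0.03), 'rz': np.float64(4.38)} t 4.48 pos [ 588.6 -226.5  271.1] yaw [-180.    -0.2   27.7] F [-0.2 -0.8 -1.3] op 0.31
```

Call:
play_rows([
  {"dx": -18, "dy": 10, "dz": 0, "rx": 0, "ry": 0, "rz": 1.1},
  {"dx": -37, "dy": 20, "dz": 0, "rx": 0, "ry": 0, "rz": 2.2},
  {"dx": -55, "dy": 30, "dz": 0, "rx": 0, "ry": 0, "rz": 3.3},
  {"dx": -73, "dy": 39, "dz": 0, "rx": 0, "ry": 0, "rz": 4.4},
  {"dx": -73, "dy": 39, "dz": 0, "rx": 0, "ry": 0, "rz": 4.4},
  {"dx": -73, "dy": 39, "dz": 0, "rx": 0, "ry": 0, "rz": 4.4},
], fingers=0)

```text
t: 4.98
eef_pos: [541.5, -295.6, 269.6]
tcp_rot: [-3.139, -0.001, 0.022]
ft_force: [0.6, 0.0, -1.6]
opening: 0.316
```

```bash
python3 -c "
from h import *
shot('wrist','w3')
go(542,-294.9,205,1.4)"
```

```text
move {'dx': np.float64(-0.0), 'dy': np.float64(0.0), 'dz': np.float64(65.0)} {'rx': np.float64(-0.02), 'ry': np.float64(-0.01), 'rz': np.float64(-0.01)} t 5.03 pos [ 542.  -294.9  269.8] yaw [-1.799e+02 -1.000e-01  1.300e+00] F [-0.2  0.6 -1.6] op 0.313
```

View pics/w3.png

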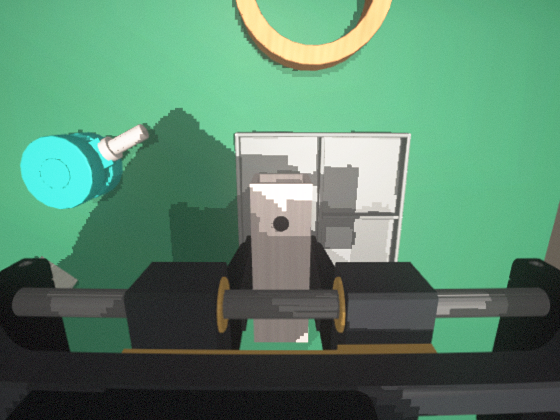

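```bash
python3 -c "
from h import *
c=load('w3')
P=[p2w(c,u,v,12)[:2] for u,v in [(235,133),(410,133),(319.5,134),(402,216),(319,216)]]
print(np.round(P,1)); d=P[1]-P[0]; print(np.linalg.norm(d),np.degrees(np.arctan2(d[1],d[0]))+90)
a=np.radians(1.4); R=np.array([[np.cos(a),-np.sin(a)],[np.sin(a),np.cos(a)]])
m=(P[0]+P[1])/2; print('centre',m-R@[64.5,0])
"
```

```text
[[ 606.9 -261.2]
 [ 609.8 -388.1]
 [ 607.5 -322.3]
 [ 546.8 -389.8]
 [ 545.4 -325.2]]
126.88091064472488 1.3127973365968302
centre [ 543.90427834 -326.20968146]
```

Call:
play_rows([
  {"dx": 0.5, "dy": 0, "dz": 25, "rx": 0, "ry": 0, "rz": 0},
  {"dx": 0.5, "dy": 0, "dz": 45, "rx": 0, "ry": 0, "rz": 0},
  {"dx": 0.5, "dy": 0, "dz": 57, "rx": 0, "ry": 0, "rz": 0},
  {"dx": 0.5, "dy": 0, "dz": 63, "rx": 0, "ry": 0, "rz": 0},
  {"dx": 0.5, "dy": 0, "dz": 65.5, "rx": 0, "ry": 0, "rz": 0},
  {"dx": 0.5, "dy": 0, "dz": 65.5, "rx": 0, "ry": 0, "rz": 0},
  {"dx": 0.5, "dy": 0, "dz": 65.5, "rx": 0, "ry": 0, "rz": 0},
], fingers=0)

```text
t: 5.62
eef_pos: [542.9, -294.6, 204.9]
tcp_rot: [-3.14, -0.002, 0.024]
ft_force: [0.4, 0.0, -1.6]
opening: 0.313
```

Call:
play_rows([
  {"dx": 0, "dy": 0, "dz": 0, "rx": 0, "ry": 0, "rz": 0},
  {"dx": 0, "dy": 0, "dz": 0, "rx": 0, "ry": 0, "rz": 0},
  {"dx": 0, "dy": 0, "dz": 0, "rx": 0, "ry": 0, "rz": 0},
  {"dx": 0, "dy": 0, "dz": 0, "rx": 0, "ry": 0, "rz": 0},
], fingers=0.5)

```text
t: 5.95
eef_pos: [543.0, -294.6, 205.3]
tcp_rot: [-3.14, -0.003, 0.024]
ft_force: [-0.4, -0.1, -0.2]
opening: 0.49
```

Lift, then head for the bracket.

Call:
play_rows([
  {"dx": 0, "dy": 0, "dz": -25, "rx": 0, "ry": 0, "rz": 0},
  {"dx": 0, "dy": 0, "dz": -65, "rx": 0, "ry": 0, "rz": 0},
  {"dx": 0, "dy": 0, "dz": -105, "rx": 0, "ry": 0, "rz": 0},
  {"dx": 0, "dy": 0, "dz": -120, "rx": 0, "ry": 0, "rz": 0},
], fingers=0.6)

```text
t: 6.28
eef_pos: [543.0, -295.0, 330.5]
tcp_rot: [3.139, -0.008, 0.024]
ft_force: [0.2, -0.2, 1.1]
opening: 0.594
```

```bash
python3 -c "
from h import *
shot('wrist','w4')
for yw in (-38.3,141.7): go(472.3,-92.5,330,yw)
print(env.state()['joints'])"
```

```text
move {'dx': np.float64(-66.0), 'dy': np.float64(-204.0), 'dz': np.float64(0.0)} {'rx': np.float64(-0.0), 'ry': np.float64(-0.1), 'rz': np.float64(6.62)} t 6.33 pos [ 543.1 -295.1  331.5] yaw [179.8  -0.6   1.4] F [ 0.7 -1.1  2.6] op 0.6
move {'dx': np.float64(-66.0), 'dy': np.float64(-204.0), 'dz': np.float64(0.0)} {'rx': np.float64(0.13), 'ry': np.float64(-0.0), 'rz': np.float64(-23.38)} t 6.33 pos [ 543.1 -295.1  331.5] yaw [179.8  -0.6   1.4] F [ 0.7 -1.1  2.6] op 0.6
[-0.6049324   0.55824294  1.65619602  0.00373133  0.91730236  0.93917077]
```

View pics/w4.png

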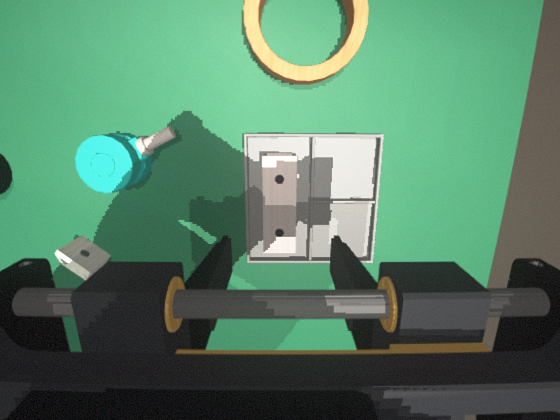

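Call:
play_rows([
  {"dx": -10, "dy": -30, "dz": 0, "rx": 0, "ry": 0, "rz": 0.9},
  {"dx": -20, "dy": -60, "dz": 0, "rx": 0, "ry": 0, "rz": 1.9},
  {"dx": -30, "dy": -92, "dz": 0, "rx": 0, "ry": 0, "rz": 2.9},
  {"dx": -40, "dy": -124, "dz": 0, "rx": 0, "ry": 0, "rz": 3.9},
  {"dx": -51, "dy": -156, "dz": 0, "rx": 0, "ry": 0, "rz": 4.9},
  {"dx": -60, "dy": -188, "dz": 0, "rx": 0, "ry": 0, "rz": 5.9},
  {"dx": -66, "dy": -204, "dz": 0, "rx": 0, "ry": -0.1, "rz": 6.6},
  {"dx": -66, "dy": -204, "dz": 0, "rx": 0, "ry": -0.1, "rz": 6.6},
], fingers=0.65)

```text
t: 7.0
eef_pos: [470.8, -90.2, 330.1]
tcp_rot: [3.141, 0.002, -0.668]
ft_force: [0.9, -0.0, 0.0]
opening: 0.649
```

```bash
python3 -c "
from h import *
shot('wrist','w5')
go(481.7,-99.9,201,-38.3)"
```

```text
move {'dx': np.float64(13.0), 'dy': np.float64(0.0), 'dz': np.float64(129.0)} {'rx': np.float64(-0.0), 'ry': np.float64(0.0), 'rz': np.float64(0.04)} t 7.05 pos [471.8 -91.7 330.2] yaw [-180.    0.  -38.] F [1.2 1.  0.3] op 0.648
```

View pics/w5.png

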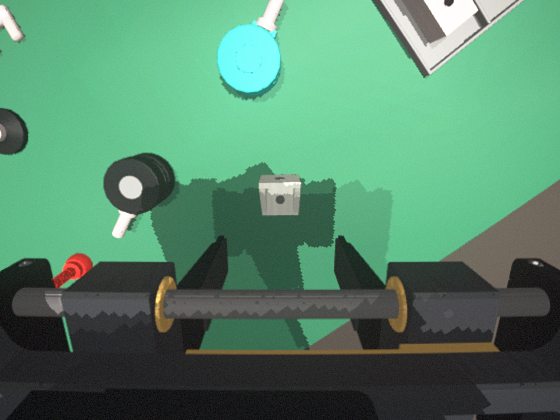

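```bash
python3 -c "
from h import *
crop('w5',245,160,70,70,8,'c9')"
```

```text
(no output)
```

View pics/c9.png

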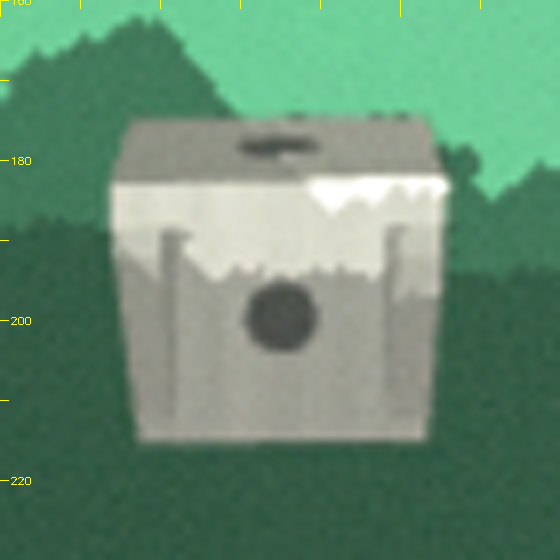

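```bash
python3 -c "
from h import *
c=load('w5')
U=np.array([p2w(c,258.75,182.9,40),p2w(c,301,182.9,40)])[:,:2]
B=np.array([p2w(c,262.5,214.5,5),p2w(c,298.5,214.5,5)])[:,:2]
print(np.linalg.norm(U[0]-U[1]),np.linalg.norm(B[0]-B[1]))
a=U.mean(0)-B.mean(0);print(np.linalg.norm(a),np.degrees(np.arctan2(a[1],a[0])),(U.mean(0)+B.mean(0))/2, [np.degrees(np.arctan2(*(X[1]-X[0])[::-1])) for X in(U,B)])
"
```

```text
36.12877222341052 35.77185015751327
39.23492985614688 -37.57054073447062 [472.96623225 -91.63591511] [np.float64(-128.35281128773875), np.float64(-128.35462958562397)]
```

Call:
play_rows([
  {"dx": 12.5, "dy": 0, "dz": 30, "rx": 0, "ry": 0, "rz": 0},
  {"dx": 12.5, "dy": 0, "dz": 70, "rx": 0, "ry": 0, "rz": 0},
  {"dx": 12.5, "dy": 0, "dz": 105, "rx": 0, "ry": 0, "rz": 0},
  {"dx": 12.5, "dy": 0, "dz": 122, "rx": 0, "ry": 0, "rz": 0},
  {"dx": 12.5, "dy": 0, "dz": 130, "rx": 0, "ry": 0, "rz": 0},
  {"dx": 12.5, "dy": 0, "dz": 130, "rx": 0, "ry": 0, "rz": 0},
], fingers=0.6)

```text
t: 7.55
eef_pos: [481.9, -100.3, 198.6]
tcp_rot: [3.141, 0.002, -0.663]
ft_force: [-0.1, -0.3, -0.0]
opening: 0.602
```

Call:
play_rows([
  {"dx": 0, "dy": 0, "dz": 0, "rx": 0, "ry": 0, "rz": 0},
  {"dx": 0, "dy": 0, "dz": 0, "rx": 0, "ry": 0, "rz": 0},
  {"dx": 0, "dy": 0, "dz": 0, "rx": 0, "ry": 0, "rz": 0},
  {"dx": 0, "dy": 0, "dz": 0, "rx": 0, "ry": 0, "rz": 0},
  {"dx": 0, "dy": 0, "dz": 0, "rx": 0, "ry": 0, "rz": 0},
  {"dx": 0, "dy": 0, "dz": 0, "rx": 0, "ry": 0, "rz": 0},
  {"dx": 0, "dy": 0, "dz": 0, "rx": 0, "ry": 0, "rz": 0},
], fingers=0)

```text
t: 8.13
eef_pos: [482.1, -100.4, 199.7]
tcp_rot: [3.141, 0.0, -0.663]
ft_force: [0.0, -0.6, 7.9]
opening: 0.376
```

Call:
play_rows([
  {"dx": 0, "dy": 0, "dz": -15, "rx": 0, "ry": 0, "rz": 0},
  {"dx": 0, "dy": 0, "dz": -35, "rx": 0, "ry": 0, "rz": 0},
  {"dx": 0, "dy": 0, "dz": -60, "rx": 0, "ry": 0, "rz": 0},
  {"dx": 0, "dy": 0, "dz": -80, "rx": 0, "ry": 0, "rz": 0},
  {"dx": 0, "dy": 0, "dz": -80, "rx": 0, "ry": 0, "rz": 0},
], fingers=0)

```text
t: 8.55
eef_pos: [482.5, -100.4, 283.2]
tcp_rot: [-3.14, -0.005, -0.662]
ft_force: [0.5, 0.5, -0.3]
opening: 0.376
```

```bash
python3 -c "
from h import *
shot('scene','s2');crop('s2',250,80,120,100,6,'c10')
go(525,-358,280,1.4)"
```

```text
move {'dx': np.float64(192.0), 'dy': np.float64(177.0), 'dz': np.float64(2.0)} {'rx': np.float64(0.0), 'ry': np.float64(-0.04), 'rz': np.float64(-6.56)} t 8.6 pos [ 482.2 -100.4  281.5] yaw [-179.9   -0.2  -38. ] F [ 0.1  0.2 -1.2] op 0.377
```

View pics/c10.png

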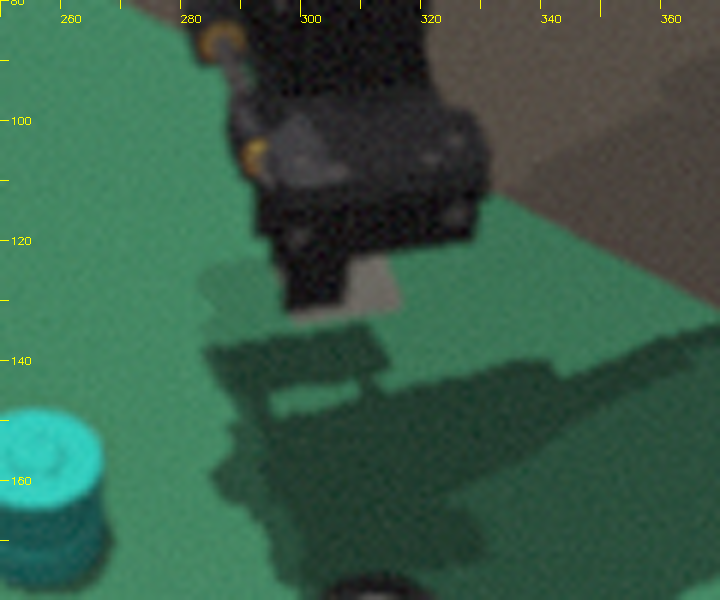

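Call:
play_rows([
  {"dx": 20, "dy": 18, "dz": 0, "rx": 0, "ry": 0, "rz": -0.7},
  {"dx": 45, "dy": 42, "dz": 0, "rx": 0, "ry": 0, "rz": -1.6},
  {"dx": 72, "dy": 66, "dz": 0, "rx": 0, "ry": 0, "rz": -2.5},
  {"dx": 100, "dy": 92, "dz": 0, "rx": 0, "ry": 0, "rz": -3.4},
  {"dx": 128, "dy": 118, "dz": 0, "rx": 0, "ry": 0, "rz": -4.4},
  {"dx": 156, "dy": 144, "dz": 0, "rx": 0, "ry": 0, "rz": -5.4},
  {"dx": 180, "dy": 166, "dz": 0, "rx": 0, "ry": 0, "rz": -6.2},
  {"dx": 192, "dy": 177, "dz": 2, "rx": 0, "ry": 0, "rz": -6.56},
], fingers=0)

```text
t: 9.27
eef_pos: [524.6, -361.5, 278.8]
tcp_rot: [3.14, -0.004, 0.027]
ft_force: [0.1, -0.1, -0.5]
opening: 0.38
```

Call:
play_rows([
  {"dx": 0, "dy": 0, "dz": 0, "rx": 0, "ry": 0, "rz": 0},
], fingers=0)

```text
t: 9.35
eef_pos: [524.4, -364.3, 277.1]
tcp_rot: [3.14, -0.003, 0.027]
ft_force: [0.1, -0.5, -1.5]
opening: 0.377
```

```bash
python3 -c "
from h import *
shot('wrist','w6')
go(525,-358.3,203.7,1.4)"
```

```text
move {'dx': np.float64(1.0), 'dy': np.float64(-5.0), 'dz': np.float64(73.0)} {'rx': np.float64(0.01), 'ry': np.float64(-0.02), 'rz': np.float64(0.01)} t 9.4 pos [ 524.1 -363.1  276.9] yaw [ 1.799e+02 -1.000e-01  1.500e+00] F [-0.8 -0.2 -0.9] op 0.378
```

View pics/w6.png

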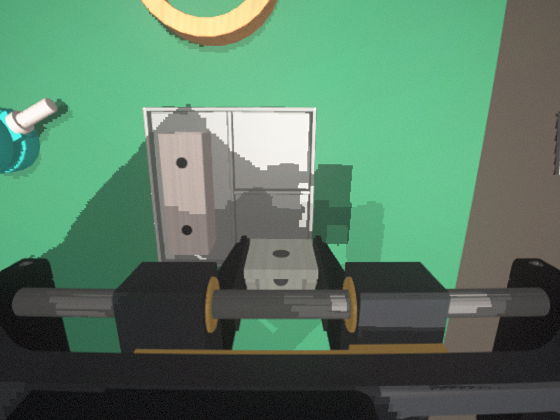

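Call:
play_rows([
  {"dx": 1, "dy": -5, "dz": 20, "rx": 0, "ry": 0, "rz": 0},
  {"dx": 1, "dy": -5, "dz": 42, "rx": 0, "ry": 0, "rz": 0},
  {"dx": 1, "dy": -5, "dz": 58, "rx": 0, "ry": 0, "rz": 0},
  {"dx": 1, "dy": -5, "dz": 68, "rx": 0, "ry": 0, "rz": 0},
  {"dx": 1, "dy": -5, "dz": 72, "rx": 0, "ry": 0, "rz": 0},
  {"dx": 1, "dy": -5, "dz": 73, "rx": 0, "ry": 0, "rz": 0},
  {"dx": 1, "dy": -5, "dz": 73, "rx": 0, "ry": 0, "rz": 0},
], fingers=0)

```text
t: 9.98
eef_pos: [525.4, -357.8, 204.2]
tcp_rot: [3.141, -0.003, 0.026]
ft_force: [0.3, 0.3, 0.1]
opening: 0.377
```

Call:
play_rows([
  {"dx": 0, "dy": 0, "dz": 0, "rx": 0, "ry": 0, "rz": 0},
  {"dx": 0, "dy": 0, "dz": 0, "rx": 0, "ry": 0, "rz": 0},
  {"dx": 0, "dy": 0, "dz": 0, "rx": 0, "ry": 0, "rz": 0},
  {"dx": 0, "dy": 0, "dz": 0, "rx": 0, "ry": 0, "rz": 0},
], fingers=0.52)

```text
t: 10.32
eef_pos: [525.4, -357.8, 204.8]
tcp_rot: [3.14, -0.003, 0.026]
ft_force: [0.8, -0.8, -0.5]
opening: 0.513
```

Call:
play_rows([
  {"dx": 0, "dy": 0, "dz": -20, "rx": 0, "ry": 0, "rz": 0},
  {"dx": 0, "dy": 0, "dz": -55, "rx": 0, "ry": 0, "rz": 0},
  {"dx": 0, "dy": 0, "dz": -95, "rx": 0, "ry": 0, "rz": 0},
  {"dx": 0, "dy": 0, "dz": -130, "rx": 0, "ry": 0, "rz": 0},
  {"dx": 0, "dy": 0, "dz": -130, "rx": 0, "ry": 0, "rz": 0},
], fingers=0.52)

```text
t: 10.73
eef_pos: [525.5, -358.1, 342.1]
tcp_rot: [3.133, -0.011, 0.026]
ft_force: [1.4, -0.5, 0.1]
opening: 0.522
```

```bash
python3 -c "
from h import *
shot('wrist','w7')
go(686.5,75.7,360,70);print(env.state()['joints'])"
```

```text
move {'dx': np.float64(173.0), 'dy': np.float64(-429.0), 'dz': np.float64(-22.0)} {'rx': np.float64(0.1), 'ry': np.float64(-0.04), 'rz': np.float64(-11.42)} t 10.78 pos [ 525.1 -357.8  338.9] yaw [179.6  -0.5   1.5] F [-1.  -0.1 -0.4] op 0.521
[-7.02126725e-01  5.72169284e-01  1.60428624e+00  1.18559791e-03
  9.54492664e-01  8.42591138e-01]
```

View pics/w7.png

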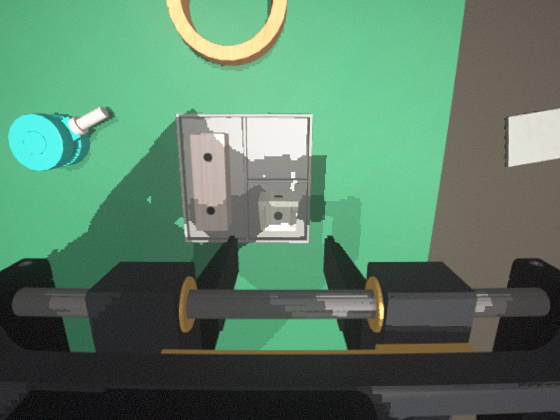

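Call:
play_rows([
  {"dx": 13, "dy": -33, "dz": 0, "rx": 0, "ry": 0, "rz": 0},
  {"dx": 28, "dy": -71, "dz": 0, "rx": 0, "ry": 0, "rz": 0},
  {"dx": 43, "dy": -109, "dz": 0, "rx": 0, "ry": 0, "rz": 0},
  {"dx": 58, "dy": -147, "dz": 0, "rx": 0, "ry": 0, "rz": 0},
  {"dx": 73, "dy": -185, "dz": 0, "rx": 0, "ry": 0, "rz": 0},
  {"dx": 88, "dy": -223, "dz": 0, "rx": 0, "ry": 0, "rz": 0},
  {"dx": 103, "dy": -261, "dz": 0, "rx": 0, "ry": 0, "rz": 0},
  {"dx": 118, "dy": -299, "dz": 0, "rx": 0, "ry": 0, "rz": 0},
], fingers=0.5)

```text
t: 11.45
eef_pos: [635.7, -53.9, 336.9]
tcp_rot: [3.135, -0.007, 0.025]
ft_force: [1.2, -0.6, -0.9]
opening: 0.503
```

```bash
python3 -c "
from h import *
go(686.8,75.7,340,1.4)"
```

```text
move {'dx': np.float64(54.0), 'dy': np.float64(-128.0), 'dz': np.float64(-3.0)} {'rx': np.float64(0.06), 'ry': np.float64(-0.07), 'rz': np.float64(0.01)} t 11.45 pos [635.7 -53.9 336.9] yaw [179.6  -0.4   1.4] F [ 1.2 -0.6 -0.9] op 0.503
```

Call:
play_rows([
  {"dx": 16, "dy": -38, "dz": 0, "rx": 0, "ry": 0, "rz": 0},
  {"dx": 32, "dy": -76, "dz": 0, "rx": 0, "ry": 0, "rz": 0},
  {"dx": 46, "dy": -110, "dz": 0, "rx": 0.06, "ry": -0.07, "rz": 0},
  {"dx": 54, "dy": -128, "dz": 0, "rx": 0.06, "ry": -0.07, "rz": 0},
  {"dx": 54, "dy": -128, "dz": 0, "rx": 0.06, "ry": -0.07, "rz": 0},
  {"dx": 54, "dy": -128, "dz": 0, "rx": 0.06, "ry": -0.07, "rz": 0},
], fingers=0.5)

```text
t: 11.95
eef_pos: [686.3, 76.3, 335.1]
tcp_rot: [-3.142, 0.002, 0.027]
ft_force: [-0.5, -0.4, -0.5]
opening: 0.501
```

```bash
python3 -c "
from h import *
shot('wrist','w8')
go(686.8,75.7,217,1.4)"
```

```text
move {'dx': np.float64(1.0), 'dy': np.float64(-0.0), 'dz': np.float64(118.0)} {'rx': np.float64(0.0), 'ry': np.float64(0.02), 'rz': np.float64(0.01)} t 12.0 pos [686.2  75.2 335.5] yaw [1.8e+02 1.0e-01 1.5e+00] F [-1. -0.  0.] op 0.502
```

View pics/w8.png

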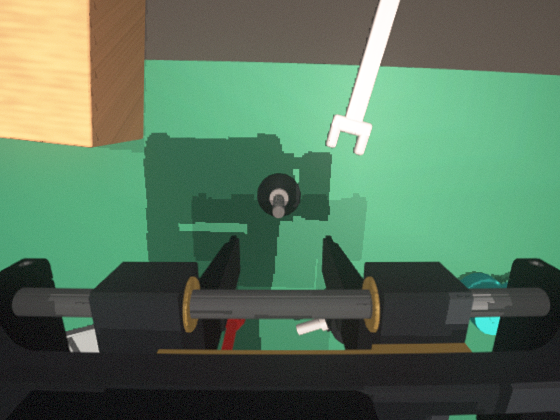

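```bash
python3 -c "
from h import *
c=load('w8')
print(p2w(c,279,196,6),p2w(c,279,212,64), p2w(load('top1'),189,190,0), p2w(c,145,140,0))
crop('w8',245,160,70,70,8,'c11')"
```

```text
[686.84363188  77.35630578   6.        ] [687.90425194  77.07852884  64.        ] [745.49710659 214.34629126   0.        ] [738.00063396 208.69762986   0.        ]
```

View pics/c11.png

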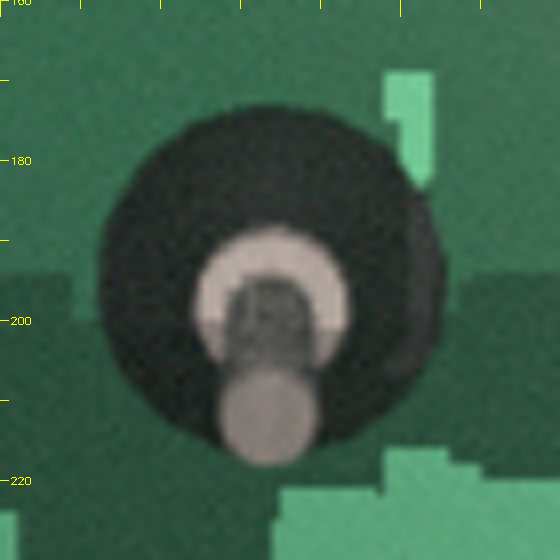

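Call:
play_rows([
  {"dx": 1, "dy": -1.5, "dz": 30, "rx": 0, "ry": 0, "rz": 0},
  {"dx": 1, "dy": -1.5, "dz": 65, "rx": 0, "ry": 0, "rz": 0},
  {"dx": 1, "dy": -1.5, "dz": 95, "rx": 0, "ry": 0, "rz": 0},
  {"dx": 1, "dy": -1.5, "dz": 112, "rx": 0, "ry": 0, "rz": 0},
  {"dx": 1, "dy": -1.5, "dz": 118, "rx": 0, "ry": 0, "rz": 0},
  {"dx": 1, "dy": -1.5, "dz": 118, "rx": 0, "ry": 0, "rz": 0},
], fingers=0.5)

```text
t: 12.5
eef_pos: [686.5, 75.3, 215.9]
tcp_rot: [3.141, 0.005, 0.024]
ft_force: [0.5, -0.2, 0.9]
opening: 0.503
```

Call:
play_rows([
  {"dx": 0, "dy": 0, "dz": 0, "rx": 0, "ry": 0, "rz": 0},
  {"dx": 0, "dy": 0, "dz": 0, "rx": 0, "ry": 0, "rz": 0},
  {"dx": 0, "dy": 0, "dz": 0, "rx": 0, "ry": 0, "rz": 0},
  {"dx": 0, "dy": 0, "dz": 0, "rx": 0, "ry": 0, "rz": 0},
  {"dx": 0, "dy": 0, "dz": 0, "rx": 0, "ry": 0, "rz": 0},
  {"dx": 0, "dy": 0, "dz": 0, "rx": 0, "ry": 0, "rz": 0},
  {"dx": 0, "dy": 0, "dz": 0, "rx": 0, "ry": 0, "rz": 0},
  {"dx": 0, "dy": 0, "dz": 0, "rx": 0, "ry": 0, "rz": 0},
], fingers=0)

```text
t: 13.17
eef_pos: [686.6, 75.4, 216.4]
tcp_rot: [3.142, 0.004, 0.024]
ft_force: [-1.3, -0.0, 3.6]
opening: 0.097
```

Call:
play_rows([
  {"dx": 0, "dy": 0, "dz": 0, "rx": 0, "ry": 0, "rz": 0},
  {"dx": 0, "dy": 0, "dz": -12, "rx": 0, "ry": 0, "rz": 0},
  {"dx": 0, "dy": 0, "dz": -35, "rx": 0, "ry": 0, "rz": 0},
  {"dx": 0, "dy": 0, "dz": -65, "rx": 0, "ry": 0, "rz": 0},
  {"dx": 0, "dy": 0, "dz": -90, "rx": 0, "ry": 0, "rz": 0},
  {"dx": 0, "dy": 0, "dz": -100, "rx": 0, "ry": 0, "rz": 0},
], fingers=0)

```text
t: 13.67
eef_pos: [687.3, 75.5, 320.7]
tcp_rot: [3.141, -0.001, 0.024]
ft_force: [0.4, 0.4, -0.2]
opening: 0.104
```

```bash
python3 -c "
from h import *
shot('wrist','w9')
go(575.8,-357,315,1.4)"
```

```text
move {'dx': np.float64(-122.0), 'dy': np.float64(430.0), 'dz': np.float64(6.0)} {'rx': np.float64(0.0), 'ry': np.float64(-0.02), 'rz': np.float64(-0.0)} t 13.72 pos [687.3  75.5 321. ] yaw [ 1.8e+02 -1.0e-01  1.4e+00] F [-0.3  0.5  0.6] op 0.1
```

View pics/w9.png

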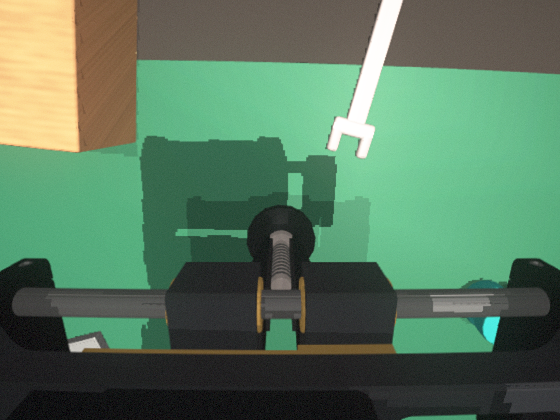

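Foot held upright. Carry.

Call:
play_rows([
  {"dx": -7, "dy": 24, "dz": 0, "rx": 0, "ry": 0, "rz": 0},
  {"dx": -16, "dy": 58, "dz": 0, "rx": 0, "ry": 0, "rz": 0},
  {"dx": -27, "dy": 95, "dz": 0, "rx": 0, "ry": 0, "rz": 0},
  {"dx": -38, "dy": 133, "dz": 0, "rx": 0, "ry": 0, "rz": 0},
  {"dx": -49, "dy": 171, "dz": 0, "rx": 0, "ry": 0, "rz": 0},
  {"dx": -60, "dy": 209, "dz": 0, "rx": 0, "ry": 0, "rz": 0},
  {"dx": -71, "dy": 247, "dz": 0, "rx": 0, "ry": 0, "rz": 0},
  {"dx": -81, "dy": 285, "dz": 0, "rx": 0, "ry": 0, "rz": 0},
], fingers=0)

```text
t: 14.38
eef_pos: [612.2, -213.1, 319.7]
tcp_rot: [-3.141, -0.0, 0.024]
ft_force: [0.9, -0.4, -0.5]
opening: 0.096
```

```bash
python3 -c "
from h import *
go(575.8,-357,315,1.4)"
```

```text
move {'dx': np.float64(-40.0), 'dy': np.float64(143.0), 'dz': np.float64(5.0)} {'rx': np.float64(-0.01), 'ry': np.float64(-0.0), 'rz': np.float64(-0.0)} t 14.38 pos [ 612.2 -213.1  319.7] yaw [-180.    -0.     1.4] F [ 0.9 -0.4 -0.5] op 0.096
```

Call:
play_rows([
  {"dx": -10, "dy": 37, "dz": 0, "rx": 0, "ry": 0, "rz": 0},
  {"dx": -20, "dy": 73, "dz": 0, "rx": 0, "ry": 0, "rz": 0},
  {"dx": -30, "dy": 106, "dz": 0, "rx": 0, "ry": 0, "rz": 0},
  {"dx": -37, "dy": 130, "dz": 0, "rx": 0, "ry": 0, "rz": 0},
  {"dx": -40, "dy": 143, "dz": 0, "rx": 0, "ry": 0, "rz": 0},
  {"dx": -40, "dy": 143, "dz": 0, "rx": 0, "ry": 0, "rz": 0},
  {"dx": -40, "dy": 143, "dz": 0, "rx": 0, "ry": 0, "rz": 0},
], fingers=0)

```text
t: 14.97
eef_pos: [575.7, -356.8, 318.7]
tcp_rot: [-3.14, 0.001, 0.024]
ft_force: [0.0, 1.2, -1.1]
opening: 0.1
```

```bash
python3 -c "
from h import *
shot('wrist','w10')
go(575.8,-357,220,1.4)"
```

```text
move {'dx': np.float64(-0.0), 'dy': np.float64(1.0), 'dz': np.float64(99.0)} {'rx': np.float64(-0.02), 'ry': np.float64(0.01), 'rz': np.float64(0.0)} t 15.02 pos [ 576.  -356.   318.9] yaw [-179.9    0.     1.4] F [-0.  -0.3 -0.6] op 0.099
```

View pics/w10.png

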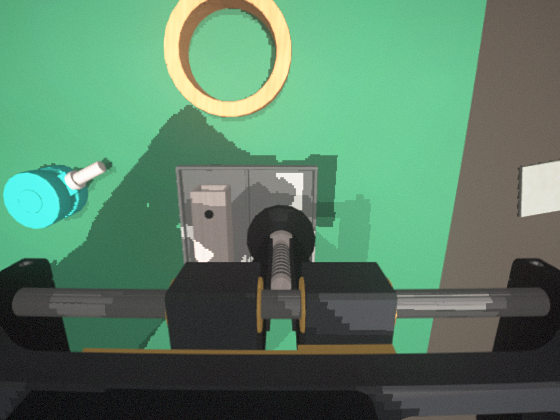

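Call:
play_rows([
  {"dx": 0, "dy": 1, "dz": 30, "rx": 0, "ry": 0, "rz": 0},
  {"dx": 0, "dy": 1, "dz": 60, "rx": 0, "ry": 0, "rz": 0},
  {"dx": 0, "dy": 1, "dz": 82, "rx": 0, "ry": 0, "rz": 0},
  {"dx": 0, "dy": 1, "dz": 93, "rx": 0, "ry": 0, "rz": 0},
  {"dx": 0, "dy": 1, "dz": 98, "rx": 0, "ry": 0, "rz": 0},
  {"dx": 0, "dy": 1, "dz": 99, "rx": 0, "ry": 0, "rz": 0},
  {"dx": 0, "dy": 1, "dz": 99, "rx": 0, "ry": 0, "rz": 0},
], fingers=0)

```text
t: 15.6
eef_pos: [576.5, -356.2, 220.7]
tcp_rot: [-3.141, -0.0, 0.026]
ft_force: [-0.2, 0.6, -0.0]
opening: 0.099
```

Call:
play_rows([
  {"dx": 0, "dy": 0, "dz": 0, "rx": 0, "ry": 0, "rz": 0},
  {"dx": 0, "dy": 0, "dz": 0, "rx": 0, "ry": 0, "rz": 0},
  {"dx": 0, "dy": 0, "dz": 0, "rx": 0, "ry": 0, "rz": 0},
  {"dx": 0, "dy": 0, "dz": 0, "rx": 0, "ry": 0, "rz": 0},
], fingers=0.3)

```text
t: 15.93
eef_pos: [576.6, -356.3, 221.3]
tcp_rot: [-3.141, -0.001, 0.026]
ft_force: [-0.3, 0.1, -0.8]
opening: 0.284
```

Call:
play_rows([
  {"dx": 0, "dy": 0, "dz": -20, "rx": 0, "ry": 0, "rz": 0},
  {"dx": 0, "dy": 0, "dz": -55, "rx": 0, "ry": 0, "rz": 0},
  {"dx": 0, "dy": 0, "dz": -95, "rx": 0, "ry": 0, "rz": 0},
  {"dx": 0, "dy": 0, "dz": -115, "rx": 0, "ry": 0, "rz": 0},
  {"dx": 0, "dy": 0, "dz": -115, "rx": 0, "ry": 0, "rz": 0},
], fingers=0.3)

```text
t: 16.35
eef_pos: [576.8, -356.5, 342.0]
tcp_rot: [3.137, -0.007, 0.026]
ft_force: [-0.5, 0.3, 1.2]
opening: 0.299
```

```bash
python3 -c "
from h import *
shot('wrist','w11')
go(564.8,-2.6,330,19.9);go(564.8,-2.6,330,-70.1);print(env.state()['joints'])"
```

```text
move {'dx': np.float64(-3.0), 'dy': np.float64(-354.0), 'dz': np.float64(8.0)} {'rx': np.float64(0.03), 'ry': np.float64(-0.04), 'rz': np.float64(-3.07)} t 16.4 pos [ 576.5 -356.3  339.1] yaw [179.9  -0.3   1.5] F [-0.5 -0.8 -0.4] op 0.298
move {'dx': np.float64(-3.0), 'dy': np.float64(-354.0), 'dz': np.float64(8.0)} {'rx': np.float64(-0.01), 'ry': np.float64(-0.05), 'rz': np.float64(11.93)} t 16.4 pos [ 576.5 -356.3  339.1] yaw [179.9  -0.3   1.5] F [-0.5 -0.8 -0.4] op 0.298
[-6.51070802e-01  6.29086104e-01  1.48784610e+00  1.00264005e-03
  1.01955063e+00  8.93485779e-01]
```

View pics/w11.png

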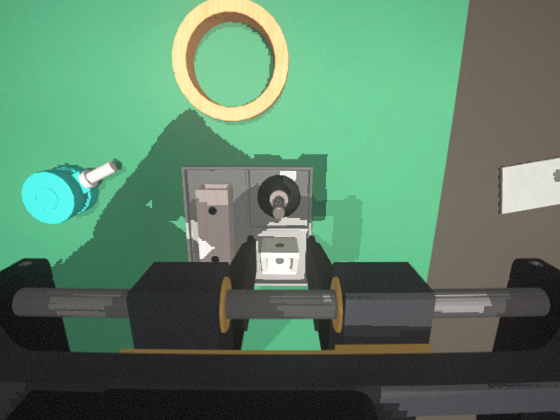

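Call:
play_rows([
  {"dx": 0, "dy": -20, "dz": 0, "rx": 0, "ry": 0, "rz": -1},
  {"dx": 0, "dy": -45, "dz": 0, "rx": 0, "ry": 0, "rz": -2.1},
  {"dx": 0, "dy": -70, "dz": 0, "rx": 0, "ry": 0, "rz": -3.2},
  {"dx": 0, "dy": -95, "dz": 0, "rx": 0, "ry": 0, "rz": -4.3},
  {"dx": 0, "dy": -120, "dz": 0, "rx": 0, "ry": 0, "rz": -5.4},
  {"dx": 0, "dy": -145, "dz": 0, "rx": 0, "ry": 0, "rz": -6.5},
  {"dx": 0, "dy": -170, "dz": 0, "rx": 0, "ry": 0, "rz": -7.6},
  {"dx": 0, "dy": -195, "dz": 0, "rx": 0, "ry": 0, "rz": -8.7},
], fingers=0.75)

```text
t: 17.07
eef_pos: [571.1, -160.2, 337.2]
tcp_rot: [3.138, -0.0, 0.942]
ft_force: [0.5, -1.2, -0.5]
opening: 0.739
```

```bash
python3 -c "
from h import *
go(564.8,-2.6,330,109.9)"
```

```text
move {'dx': np.float64(124.0), 'dy': np.float64(-98.0), 'dz': np.float64(7.0)} {'rx': np.float64(0.03), 'ry': np.float64(0.01), 'rz': np.float64(-9.32)} t 17.07 pos [ 571.1 -160.2  337.2] yaw [179.8  -0.   54. ] F [ 0.5 -1.2 -0.5] op 0.739
```

Call:
play_rows([
  {"dx": 14, "dy": -11, "dz": 1, "rx": 0, "ry": 0, "rz": -1.1},
  {"dx": 29, "dy": -23, "dz": 2, "rx": 0, "ry": 0, "rz": -2.2},
  {"dx": 44, "dy": -35, "dz": 3, "rx": 0, "ry": 0, "rz": -3.3},
  {"dx": 59, "dy": -47, "dz": 4, "rx": 0, "ry": 0, "rz": -4.4},
  {"dx": 74, "dy": -59, "dz": 5, "rx": 0, "ry": 0, "rz": -5.5},
  {"dx": 89, "dy": -71, "dz": 6, "rx": 0, "ry": 0, "rz": -6.6},
  {"dx": 104, "dy": -83, "dz": 7, "rx": 0, "ry": 0, "rz": -7.7},
  {"dx": 119, "dy": -94, "dz": 7, "rx": 0, "ry": 0, "rz": -8.8},
], fingers=0.75)

```text
t: 17.73
eef_pos: [564.6, -7.7, 328.5]
tcp_rot: [-3.141, 0.001, 1.869]
ft_force: [0.5, -0.3, -0.1]
opening: 0.754
```

Call:
play_rows([
  {"dx": 0, "dy": 0, "dz": 0, "rx": 0, "ry": 0, "rz": -0.4},
  {"dx": 0, "dy": 0, "dz": 0, "rx": 0, "ry": 0, "rz": -0.4},
], fingers=0.75)

```text
t: 17.9
eef_pos: [564.2, -6.8, 327.2]
tcp_rot: [-3.139, 0.0, 1.915]
ft_force: [0.3, -0.0, -0.2]
opening: 0.751
```

```bash
python3 -c "
from h import *
shot('wrist','w12')
go(564.8,-2.6,203,109.9)"
```

```text
move {'dx': np.float64(5.0), 'dy': np.float64(2.0), 'dz': np.float64(124.0)} {'rx': np.float64(-0.02), 'ry': np.float64(0.01), 'rz': np.float64(-0.07)} t 17.95 pos [564.4  -7.5 327.4] yaw [-179.9    0.   109.5] F [ 0.1 -0.9 -0.1] op 0.747
```

View pics/w12.png

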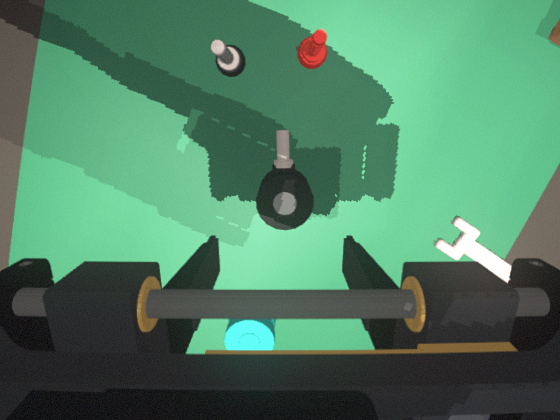

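```bash
python3 -c "
from h import *
c=load('w12')
print(p2w(c,284.5,203,44),p2w(c,282.5,132,22),p2w(c,231,61,6),p2w(c,219,47,64))
p=p2w(c,284.5,203,44);go((p[0]+564.8)/2,(p[1]-2.6)/2,203,109.9)
"
```

```text
[565.39356234  -1.30509449  44.        ] [544.34756748  52.5280367   22.        ] [481.97017906  93.87605585   6.        ] [482.37342703  94.14356958  64.        ]
move {'dx': np.float64(5.0), 'dy': np.float64(3.0), 'dz': np.float64(124.0)} {'rx': np.float64(-0.02), 'ry': np.float64(0.01), 'rz': np.float64(-0.07)} t 17.95 pos [564.4  -7.5 327.4] yaw [-179.9    0.   109.5] F [ 0.1 -0.9 -0.1] op 0.747
```

Call:
play_rows([
  {"dx": 5, "dy": 2.5, "dz": 30, "rx": 0, "ry": 0, "rz": -0.1},
  {"dx": 5, "dy": 2.5, "dz": 65, "rx": 0, "ry": 0, "rz": -0.1},
  {"dx": 5, "dy": 2.5, "dz": 98, "rx": 0, "ry": 0, "rz": -0.1},
  {"dx": 5, "dy": 2.5, "dz": 117, "rx": 0, "ry": 0, "rz": -0.1},
  {"dx": 5, "dy": 2.5, "dz": 124, "rx": 0, "ry": 0, "rz": -0.1},
  {"dx": 5, "dy": 2.5, "dz": 124, "rx": 0, "ry": 0, "rz": -0.1},
  {"dx": 5, "dy": 2.5, "dz": 124, "rx": 0, "ry": 0, "rz": -0.1},
], fingers=0.75)

```text
t: 18.53
eef_pos: [565.1, -2.4, 203.8]
tcp_rot: [-3.14, 0.001, 1.92]
ft_force: [-0.5, 0.5, 0.5]
opening: 0.754
```

Call:
play_rows([
  {"dx": 0, "dy": 0, "dz": 0, "rx": 0, "ry": 0, "rz": 0},
  {"dx": 0, "dy": 0, "dz": 0, "rx": 0, "ry": 0, "rz": 0},
  {"dx": 0, "dy": 0, "dz": 0, "rx": 0, "ry": 0, "rz": 0},
  {"dx": 0, "dy": 0, "dz": 0, "rx": 0, "ry": 0, "rz": 0},
  {"dx": 0, "dy": 0, "dz": 0, "rx": 0, "ry": 0, "rz": 0},
  {"dx": 0, "dy": 0, "dz": 0, "rx": 0, "ry": 0, "rz": 0},
  {"dx": 0, "dy": 0, "dz": 0, "rx": 0, "ry": 0, "rz": 0},
], fingers=0)

```text
t: 19.12
eef_pos: [565.3, -2.5, 204.6]
tcp_rot: [-3.141, 0.001, 1.92]
ft_force: [-0.9, -0.1, 7.0]
opening: 0.522
```

Call:
play_rows([
  {"dx": 0, "dy": 0, "dz": -12, "rx": 0, "ry": 0, "rz": 0},
  {"dx": 0, "dy": 0, "dz": -30, "rx": 0, "ry": 0, "rz": 0},
  {"dx": 0, "dy": 0, "dz": -60, "rx": 0, "ry": 0, "rz": 0},
  {"dx": 0, "dy": 0, "dz": -90, "rx": 0, "ry": 0, "rz": 0},
  {"dx": 0, "dy": 0, "dz": -110, "rx": 0, "ry": 0, "rz": 0},
  {"dx": 0, "dy": 0, "dz": -110, "rx": 0, "ry": 0, "rz": 0},
], fingers=0)

```text
t: 19.62
eef_pos: [565.6, -2.2, 318.7]
tcp_rot: [3.137, 0.004, 1.92]
ft_force: [0.8, -0.3, -1.0]
opening: 0.521
```

```bash
python3 -c "
from h import *
shot('wrist','w13')
go(464.4,342.2,315,108.1)"
```

```text
move {'dx': np.float64(358.0), 'dy': np.float64(23.0), 'dz': np.float64(0.0)} {'rx': np.float64(0.03), 'ry': np.float64(0.03), 'rz': np.float64(0.32)} t 19.67 pos [565.3  -2.2 316.5] yaw [179.8   0.2 110. ] F [ 0.2  0.4 -1.7] op 0.519
```

View pics/w13.png

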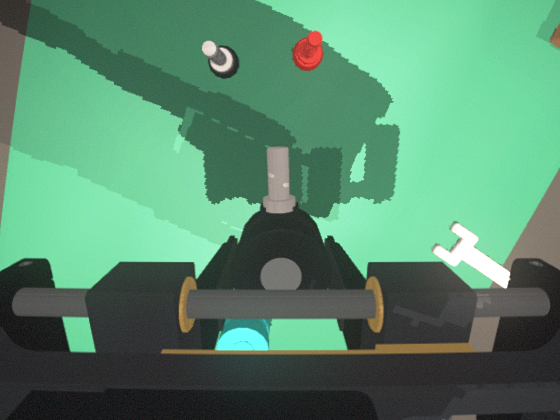

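Call:
play_rows([
  {"dx": 24, "dy": 1, "dz": 0, "rx": 0, "ry": 0, "rz": 0},
  {"dx": 58, "dy": 3, "dz": 0, "rx": 0, "ry": 0, "rz": 0.1},
  {"dx": 96, "dy": 6, "dz": 0, "rx": 0, "ry": 0, "rz": 0.1},
  {"dx": 134, "dy": 9, "dz": 0, "rx": 0, "ry": 0, "rz": 0.1},
  {"dx": 172, "dy": 11, "dz": 0, "rx": 0, "ry": 0, "rz": 0.2},
  {"dx": 210, "dy": 13, "dz": 0, "rx": 0, "ry": 0, "rz": 0.2},
  {"dx": 248, "dy": 16, "dz": 0, "rx": 0, "ry": 0, "rz": 0.3},
  {"dx": 286, "dy": 18, "dz": 0, "rx": 0, "ry": 0, "rz": 0.3},
], fingers=0)

```text
t: 20.33
eef_pos: [483.4, 274.3, 314.2]
tcp_rot: [3.141, 0.003, 1.888]
ft_force: [1.1, -0.1, -0.3]
opening: 0.52
```

```bash
python3 -c "
from h import *
go(464.4,342.2,315,108.1)"
```

```text
move {'dx': np.float64(70.0), 'dy': np.float64(3.0), 'dz': np.float64(-1.0)} {'rx': np.float64(0.01), 'ry': np.float64(0.03), 'rz': np.float64(0.01)} t 20.33 pos [483.4 274.3 314.2] yaw [180.    0.2 108.2] F [ 1.1 -0.1 -0.3] op 0.52
```

Call:
play_rows([
  {"dx": 32, "dy": 1, "dz": 0, "rx": 0, "ry": 0, "rz": 0},
  {"dx": 55, "dy": 2, "dz": 0, "rx": 0, "ry": 0, "rz": 0},
  {"dx": 66, "dy": 3, "dz": 0, "rx": 0, "ry": 0, "rz": 0},
  {"dx": 70, "dy": 3, "dz": 0, "rx": 0, "ry": 0, "rz": 0},
  {"dx": 70, "dy": 3, "dz": 0, "rx": 0, "ry": 0, "rz": 0},
  {"dx": 70, "dy": 3, "dz": 0, "rx": 0, "ry": 0, "rz": 0},
], fingers=0)

```text
t: 20.83
eef_pos: [464.7, 340.9, 313.5]
tcp_rot: [-3.141, 0.003, 1.887]
ft_force: [0.2, -0.1, -1.1]
opening: 0.522
```

```bash
python3 -c "
from h import *
shot('wrist','w14')
go(464.4,342.2,207.7,108.1)"
```

```text
move {'dx': np.float64(2.0), 'dy': np.float64(0.0), 'dz': np.float64(106.0)} {'rx': np.float64(0.0), 'ry': np.float64(0.03), 'rz': np.float64(-0.0)} t 20.88 pos [464.9 340.6 313.7] yaw [180.    0.2 108.1] F [ 0.1 -0.5 -1.8] op 0.518
```

View pics/w14.png

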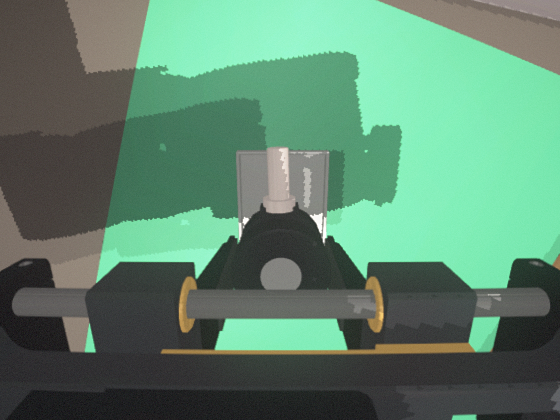

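```bash
python3 -c "
from h import *
c=load('w14')
P=[p2w(c,u,v,12)[:2] for u,v in [(236,151),(329,151)]]
d=P[1]-P[0]; print(P,np.linalg.norm(d),np.degrees(np.arctan2(d[1],d[0])))
a=np.radians(18.1); R=np.array([[np.cos(a),-np.sin(a)],[np.sin(a),np.cos(a)]])
m=(P[0]+P[1])/2; print('centre',m-R@[0,65.5],'large',m-R@[0,41],'small',m-R@[0,105])
"
```

```text
[array([413.98891712, 372.4098043 ]), array([490.74892645, 397.45187464])] 80.74158977184109 18.068319881178706
centre [472.71822792 322.67205905] large [465.1066554  345.95969447] small [484.98994689 285.12668765]
```

Call:
play_rows([
  {"dx": 3.5, "dy": 1, "dz": 30, "rx": 0, "ry": 0, "rz": 0},
  {"dx": 3.5, "dy": 1, "dz": 62, "rx": 0, "ry": 0, "rz": 0},
  {"dx": 3.5, "dy": 1, "dz": 86, "rx": 0, "ry": 0, "rz": 0},
  {"dx": 3.5, "dy": 1, "dz": 98, "rx": 0, "ry": 0, "rz": 0},
  {"dx": 3.5, "dy": 1, "dz": 104, "rx": 0, "ry": 0, "rz": 0},
  {"dx": 3.5, "dy": 1, "dz": 105.5, "rx": 0, "ry": 0, "rz": 0},
  {"dx": 3.5, "dy": 1, "dz": 105.5, "rx": 0, "ry": 0, "rz": 0},
], fingers=0)

```text
t: 21.47
eef_pos: [465.3, 343.7, 208.8]
tcp_rot: [3.141, 0.003, 1.886]
ft_force: [0.4, 0.5, -1.4]
opening: 0.521
```

```bash
python3 -c "
from h import *
go(464.7,344,207.7,108.1)"
```

```text
move {'dx': np.float64(0.0), 'dy': np.float64(-0.0), 'dz': np.float64(1.0)} {'rx': np.float64(0.01), 'ry': np.float64(0.03), 'rz': np.float64(-0.01)} t 21.47 pos [465.3 343.7 208.8] yaw [180.    0.2 108.1] F [ 0.4  0.5 -1.4] op 0.521
```

Call:
play_rows([
  {"dx": 0, "dy": 0, "dz": 1, "rx": 0, "ry": 0, "rz": 0},
  {"dx": 0, "dy": 0, "dz": 1, "rx": 0, "ry": 0, "rz": 0},
], fingers=0)

```text
t: 21.63
eef_pos: [465.6, 343.8, 209.0]
tcp_rot: [3.139, 0.003, 1.886]
ft_force: [-1.0, 0.3, -0.5]
opening: 0.517
```

Call:
play_rows([
  {"dx": 0, "dy": 0, "dz": 0, "rx": 0, "ry": 0, "rz": 0},
  {"dx": 0, "dy": 0, "dz": 0, "rx": 0, "ry": 0, "rz": 0},
  {"dx": 0, "dy": 0, "dz": 0, "rx": 0, "ry": 0, "rz": 0},
  {"dx": 0, "dy": 0, "dz": 0, "rx": 0, "ry": 0, "rz": 0},
], fingers=0.7)

```text
t: 21.97
eef_pos: [465.6, 343.8, 209.3]
tcp_rot: [3.138, 0.003, 1.886]
ft_force: [0.6, -0.4, 0.3]
opening: 0.692
```

Call:
play_rows([
  {"dx": 0, "dy": 0, "dz": -20, "rx": 0, "ry": 0, "rz": 0},
  {"dx": 0, "dy": 0, "dz": -55, "rx": 0, "ry": 0, "rz": 0},
  {"dx": 0, "dy": 0, "dz": -95, "rx": 0, "ry": 0, "rz": 0},
  {"dx": 0, "dy": 0, "dz": -125, "rx": 0, "ry": 0, "rz": 0},
  {"dx": 0, "dy": 0, "dz": -125, "rx": 0, "ry": 0, "rz": 0},
], fingers=0.6)

```text
t: 22.38
eef_pos: [465.5, 344.4, 340.1]
tcp_rot: [3.13, 0.001, 1.886]
ft_force: [-0.3, -0.1, 0.3]
opening: 0.603
```

```bash
python3 -c "
from h import *
shot('wrist','w15')
for y in (18.1,108.1): go(481.4,93.6,340,y)
print(env.state()['joints'])"
```

```text
move {'dx': np.float64(-243.0), 'dy': np.float64(-62.0), 'dz': np.float64(-3.0)} {'rx': np.float64(0.08), 'ry': np.float64(-0.06), 'rz': np.float64(14.99)} t 22.43 pos [465.1 344.1 337.3] yaw [1.795e+02 1.000e-01 1.081e+02] F [-0.  -0.  -0.4] op 0.6
move {'dx': np.float64(-243.0), 'dy': np.float64(-62.0), 'dz': np.float64(-3.0)} {'rx': np.float64(0.09), 'ry': np.float64(0.01), 'rz': np.float64(-0.01)} t 22.43 pos [465.1 344.1 337.3] yaw [1.795e+02 1.000e-01 1.081e+02] F [-0.  -0.  -0.4] op 0.6
[ 0.52327445  0.50127211  1.75049234 -0.00414552  0.88132014  0.21056544]
```

View pics/w15.png

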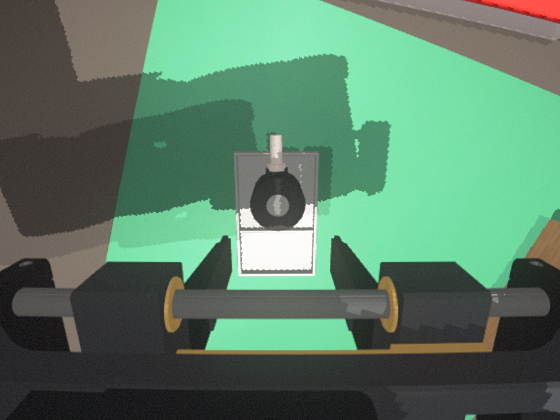

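Call:
play_rows([
  {"dx": -25, "dy": -6, "dz": 0, "rx": 0, "ry": 0, "rz": 0},
  {"dx": -62, "dy": -16, "dz": 0, "rx": 0, "ry": 0, "rz": 0},
  {"dx": -100, "dy": -26, "dz": 0, "rx": 0, "ry": 0, "rz": 0},
  {"dx": -138, "dy": -35, "dz": 0, "rx": 0, "ry": 0, "rz": 0},
  {"dx": -176, "dy": -45, "dz": 0, "rx": 0, "ry": 0, "rz": 0},
  {"dx": -212, "dy": -54, "dz": -2, "rx": 0.09, "ry": 0, "rz": 0},
  {"dx": -235, "dy": -60, "dz": -3, "rx": 0.09, "ry": 0, "rz": 0},
  {"dx": -243, "dy": -62, "dz": -3, "rx": 0.09, "ry": 0, "rz": 0},
], fingers=0.4)

```text
t: 23.1
eef_pos: [481.5, 91.2, 339.2]
tcp_rot: [-3.14, 0.001, 1.883]
ft_force: [0.2, 0.0, -0.4]
opening: 0.397
```

Call:
play_rows([
  {"dx": 0, "dy": 0, "dz": 0, "rx": 0, "ry": 0, "rz": 0},
  {"dx": 0, "dy": 0, "dz": 0, "rx": 0, "ry": 0, "rz": 0},
], fingers=0.4)

```text
t: 23.27
eef_pos: [481.5, 91.2, 338.5]
tcp_rot: [-3.138, 0.001, 1.882]
ft_force: [-0.4, -0.2, -0.4]
opening: 0.398
```

```bash
python3 -c "
from h import *
shot('wrist','w16')
crop('w16',245,150,80,80,7,'c12')
go(481.7,93.7,217,108.1)
c=load('w15')
for z,l in ((12,[(238,276),(315,276),(235,153),(320,153)]),(3,[(241,231),(316,231),(313,272),(241,272)])): print([p2w(c,u,v,z)[:2].round(1) for u,v in l])
"
```

```text
move {'dx': np.float64(2.0), 'dy': np.float64(1.0), 'dz': np.float64(122.0)} {'rx': np.float64(-0.03), 'ry': np.float64(0.01), 'rz': np.float64(-0.03)} t 23.32 pos [481.5  91.8 338.7] yaw [-1.798e+02  1.000e-01  1.079e+02] F [ 0.9  0.4 -0.2] op 0.402
[array([453.6, 248.3]), array([531.7, 273.1]), array([415.3, 372.1]), array([492.4, 397. ])]
[array([442.6, 294.7]), array([517.5, 318.7]), array([530.5, 272.8]), array([455.7, 249. ])]
```

View pics/w16.png

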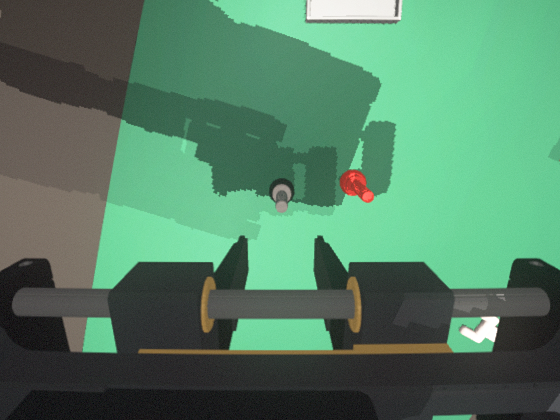

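View pics/c12.png

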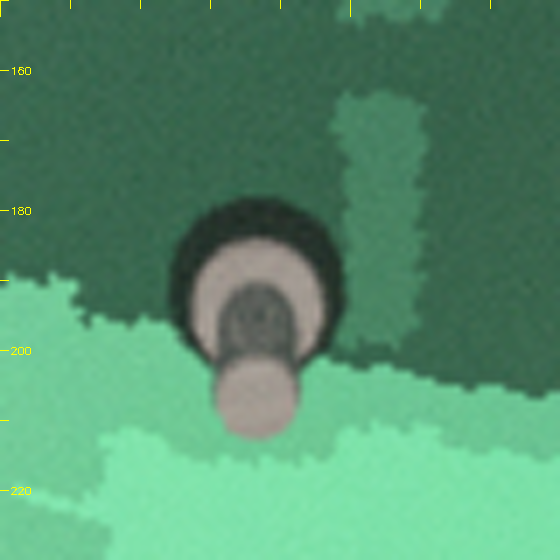

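```bash
python3 -c "
from h import *
c=load('w16');p=p2w(c,281.7,206.7,64);print(p,p2w(c,281.5,192.5,6))
go(p[0],p[1],217,108.1)"
```

```text
[480.6976616  94.9348935  64.       ] [481.01704863  93.2330061    6.        ]
move {'dx': np.float64(3.0), 'dy': np.float64(1.0), 'dz': np.float64(122.0)} {'rx': np.float64(-0.03), 'ry': np.float64(0.01), 'rz': np.float64(-0.03)} t 23.32 pos [481.5  91.8 338.7] yaw [-1.798e+02  1.000e-01  1.079e+02] F [ 0.9  0.4 -0.2] op 0.402
```

Call:
play_rows([
  {"dx": 2.5, "dy": 0.3, "dz": 30, "rx": -0.03, "ry": 0, "rz": 0},
  {"dx": 2.5, "dy": 0.3, "dz": 65, "rx": -0.03, "ry": 0, "rz": 0},
  {"dx": 2.5, "dy": 0.3, "dz": 97, "rx": -0.03, "ry": 0, "rz": 0},
  {"dx": 2.5, "dy": 0.3, "dz": 115, "rx": -0.03, "ry": 0, "rz": 0},
  {"dx": 2.5, "dy": 0.3, "dz": 122, "rx": -0.03, "ry": 0, "rz": 0},
  {"dx": 2.5, "dy": 0.3, "dz": 122, "rx": -0.03, "ry": 0, "rz": 0},
  {"dx": 2.5, "dy": 0.3, "dz": 122, "rx": -0.03, "ry": 0, "rz": 0},
], fingers=0.4)

```text
t: 23.9
eef_pos: [480.8, 94.9, 217.0]
tcp_rot: [3.141, 0.001, 1.885]
ft_force: [0.2, -0.3, -0.6]
opening: 0.402
```

Call:
play_rows([
  {"dx": 0, "dy": 0, "dz": 0, "rx": 0, "ry": 0, "rz": 0},
  {"dx": 0, "dy": 0, "dz": 0, "rx": 0, "ry": 0, "rz": 0},
  {"dx": 0, "dy": 0, "dz": 0, "rx": 0, "ry": 0, "rz": 0},
  {"dx": 0, "dy": 0, "dz": 0, "rx": 0, "ry": 0, "rz": 0},
  {"dx": 0, "dy": 0, "dz": 0, "rx": 0, "ry": 0, "rz": 0},
  {"dx": 0, "dy": 0, "dz": 0, "rx": 0, "ry": 0, "rz": 0},
  {"dx": 0, "dy": 0, "dz": 0, "rx": 0, "ry": 0, "rz": 0},
  {"dx": 0, "dy": 0, "dz": 0, "rx": 0, "ry": 0, "rz": 0},
], fingers=0)

```text
t: 24.57
eef_pos: [480.9, 94.8, 217.3]
tcp_rot: [3.141, 0.001, 1.884]
ft_force: [-1.7, -0.3, 6.8]
opening: 0.101
```

Call:
play_rows([
  {"dx": 0, "dy": 0, "dz": -12, "rx": 0, "ry": 0, "rz": 0},
  {"dx": 0, "dy": 0, "dz": -30, "rx": 0, "ry": 0, "rz": 0},
  {"dx": 0, "dy": 0, "dz": -60, "rx": 0, "ry": 0, "rz": 0},
  {"dx": 0, "dy": 0, "dz": -90, "rx": 0, "ry": 0, "rz": 0},
  {"dx": 0, "dy": 0, "dz": -110, "rx": 0, "ry": 0, "rz": 0},
  {"dx": 0, "dy": 0, "dz": -110, "rx": 0, "ry": 0, "rz": 0},
], fingers=0)

```text
t: 25.07
eef_pos: [481.1, 94.9, 330.8]
tcp_rot: [3.135, 0.002, 1.884]
ft_force: [0.4, 0.3, 0.4]
opening: 0.098
```

```bash
python3 -c "
from h import *
shot('wrist','w17')
go(485,283.5,325,108.1)"
```

```text
move {'dx': np.float64(178.0), 'dy': np.float64(62.0), 'dz': np.float64(4.0)} {'rx': np.float64(0.04), 'ry': np.float64(0.02), 'rz': np.float64(-0.02)} t 25.12 pos [480.8  94.9 328.8] yaw [1.798e+02 1.000e-01 1.080e+02] F [ 0.1  0.3 -0.1] op 0.102
```

View pics/w17.png

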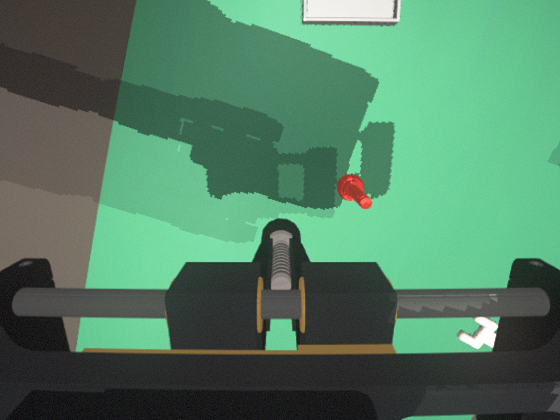

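Call:
play_rows([
  {"dx": 18, "dy": 6, "dz": 0, "rx": 0, "ry": 0, "rz": 0},
  {"dx": 45, "dy": 16, "dz": 0, "rx": 0, "ry": 0, "rz": 0},
  {"dx": 80, "dy": 28, "dz": 0, "rx": 0, "ry": 0, "rz": 0},
  {"dx": 115, "dy": 40, "dz": 0, "rx": 0, "ry": 0, "rz": 0},
  {"dx": 145, "dy": 51, "dz": 0, "rx": 0, "ry": 0, "rz": 0},
  {"dx": 168, "dy": 59, "dz": 2, "rx": 0.04, "ry": 0, "rz": 0},
  {"dx": 178, "dy": 62, "dz": 4, "rx": 0.04, "ry": 0, "rz": 0},
  {"dx": 178, "dy": 62, "dz": 4, "rx": 0.04, "ry": 0, "rz": 0},
], fingers=0)

```text
t: 25.78
eef_pos: [484.4, 284.9, 322.8]
tcp_rot: [-3.139, 0.002, 1.887]
ft_force: [0.3, -0.4, -0.4]
opening: 0.099
```

Call:
play_rows([
  {"dx": 0, "dy": 0, "dz": 0, "rx": 0, "ry": 0, "rz": 0},
  {"dx": 0, "dy": 0, "dz": 0, "rx": 0, "ry": 0, "rz": 0},
], fingers=0)

```text
t: 25.95
eef_pos: [484.3, 283.9, 321.9]
tcp_rot: [-3.137, 0.002, 1.886]
ft_force: [0.4, -0.7, -0.3]
opening: 0.098
```

```bash
python3 -c "
from h import *
shot('wrist','w18')
go(485,283.5,220.5,108.1)"
```

```text
move {'dx': np.float64(-0.0), 'dy': np.float64(1.0), 'dz': np.float64(102.0)} {'rx': np.float64(-0.03), 'ry': np.float64(0.02), 'rz': np.float64(-0.01)} t 26.0 pos [484.5 283.7 322.3] yaw [-1.798e+02  1.000e-01  1.080e+02] F [-1.1  0.  -0.3] op 0.099
```

View pics/w18.png

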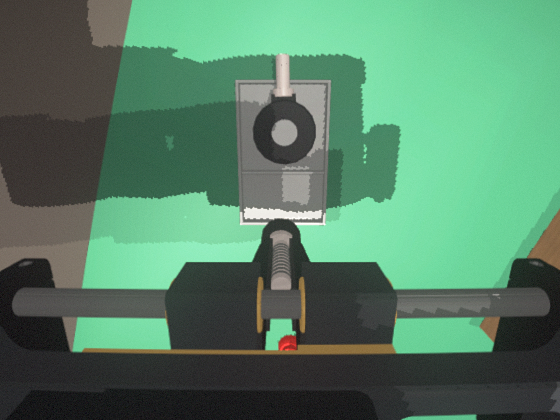

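```bash
python3 -c "
from h import *
c=load('w18')
P=[p2w(c,u,v,12)[:2] for u,v in [(236,81),(330,81),(325.5,224),(240.5,224)]]
m=np.mean(P,0);a=np.radians(18.1); R=np.array([[np.cos(a),-np.sin(a)],[np.sin(a),np.cos(a)]])
print(np.round(P,1),m,'small',m+R@[0,-39.5],'castor',p2w(c,284.5,132.5,47),'large',m+R@[0,24.5])
"
```

```text
[[415.2 370.9]
 [491.  395.5]
 [531.4 274.2]
 [454.4 249. ]] [472.99902339 322.4286601 ] small [485.27074236 284.8832887 ] castor [466.93426076 344.47051127  47.        ] large [465.38745086 345.71629552]
```

Call:
play_rows([
  {"dx": 0, "dy": 0.6, "dz": 30, "rx": -0.03, "ry": 0, "rz": 0},
  {"dx": 0, "dy": 0.6, "dz": 60, "rx": -0.03, "ry": 0, "rz": 0},
  {"dx": 0, "dy": 0.6, "dz": 83, "rx": -0.03, "ry": 0, "rz": 0},
  {"dx": 0, "dy": 0.6, "dz": 95, "rx": -0.03, "ry": 0, "rz": 0},
  {"dx": 0, "dy": 0.6, "dz": 101, "rx": -0.03, "ry": 0, "rz": 0},
  {"dx": 0, "dy": 0.6, "dz": 102, "rx": -0.03, "ry": 0, "rz": 0},
  {"dx": 0, "dy": 0.6, "dz": 102, "rx": -0.03, "ry": 0, "rz": 0},
], fingers=0)

```text
t: 26.58
eef_pos: [485.1, 282.8, 220.5]
tcp_rot: [-3.141, 0.002, 1.885]
ft_force: [-0.2, -0.4, -0.5]
opening: 0.098
```

Call:
play_rows([
  {"dx": 0, "dy": 0, "dz": 0, "rx": 0, "ry": 0, "rz": 0},
  {"dx": 0, "dy": 0, "dz": 0, "rx": 0, "ry": 0, "rz": 0},
  {"dx": 0, "dy": 0, "dz": 0, "rx": 0, "ry": 0, "rz": 0},
  {"dx": 0, "dy": 0, "dz": 0, "rx": 0, "ry": 0, "rz": 0},
], fingers=0.3)

```text
t: 26.92
eef_pos: [485.2, 282.7, 220.9]
tcp_rot: [3.141, 0.002, 1.885]
ft_force: [-0.2, 0.0, -0.1]
opening: 0.287
```

Call:
play_rows([
  {"dx": 0, "dy": 0, "dz": -20, "rx": 0, "ry": 0, "rz": 0},
  {"dx": 0, "dy": 0, "dz": -55, "rx": 0, "ry": 0, "rz": 0},
  {"dx": 0, "dy": 0, "dz": -95, "rx": 0, "ry": 0, "rz": 0},
  {"dx": 0, "dy": 0, "dz": -125, "rx": 0, "ry": 0, "rz": 0},
  {"dx": -40, "dy": 0, "dz": -140, "rx": 0, "ry": 0, "rz": 0},
  {"dx": -80, "dy": 0, "dz": -140, "rx": 0, "ry": 0, "rz": 0},
  {"dx": -100, "dy": 0, "dz": -140, "rx": 0, "ry": 0, "rz": 0},
  {"dx": -100, "dy": 0, "dz": -140, "rx": 0, "ry": 0, "rz": 0},
], fingers=0.3)

```text
t: 27.58
eef_pos: [516.7, 184.9, 361.8]
tcp_rot: [3.14, 0.003, 1.882]
ft_force: [-0.2, -0.4, -0.5]
opening: 0.299
```

```bash
python3 -c "
from h import *
shot('wrist','w19');shot('scene','s19');shot('top','t19')
crop('w19',180,20,200,190,4,'c13');crop('s19',150,80,360,200,2,'c14')"
```

```text
(no output)
```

View pics/c13.png

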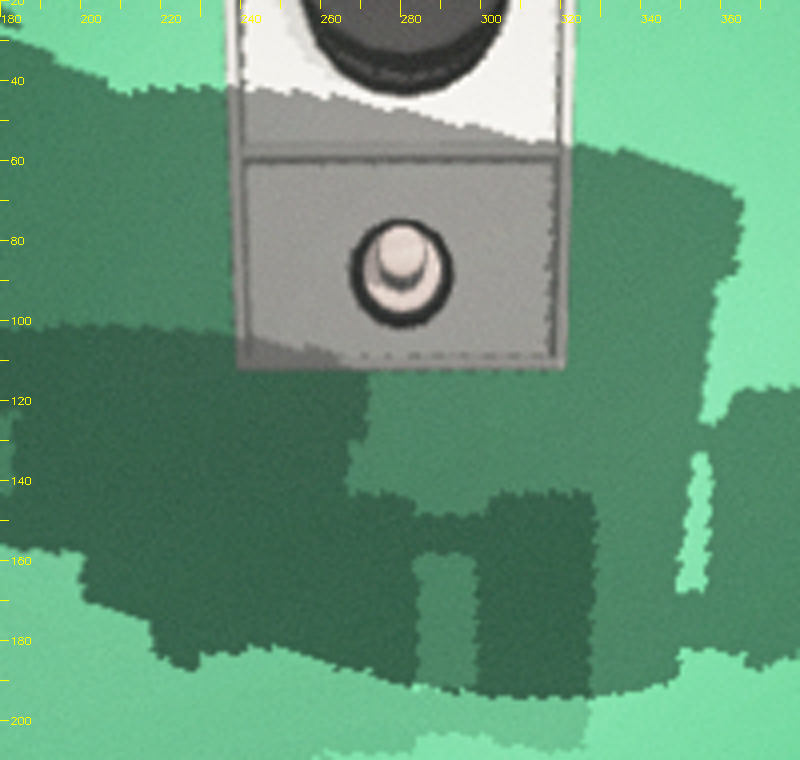

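View pics/c14.png

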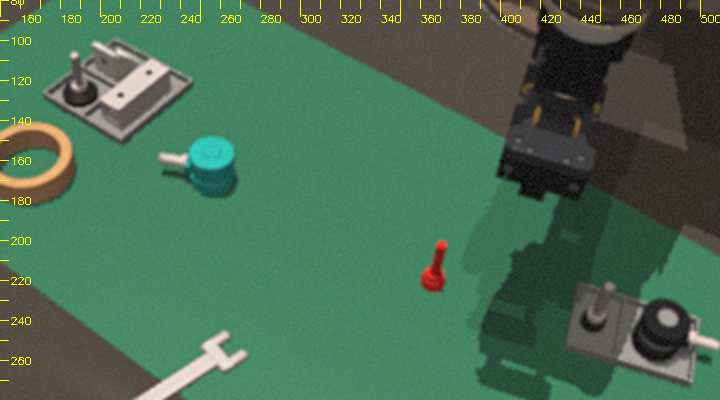

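View pics/t19.png

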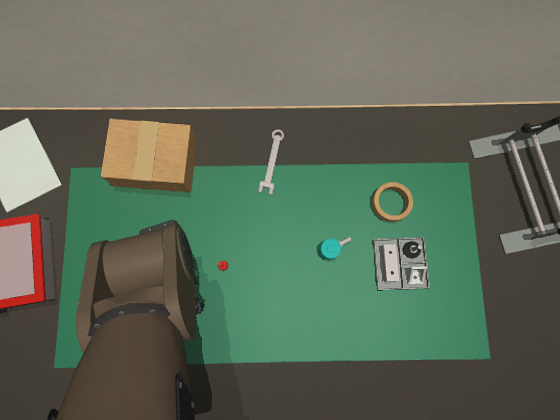

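```bash
python3 -c "
from h import *
crop('t19',365,230,70,65,9,'c15')"
```

```text
(no output)
```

View pics/c15.png

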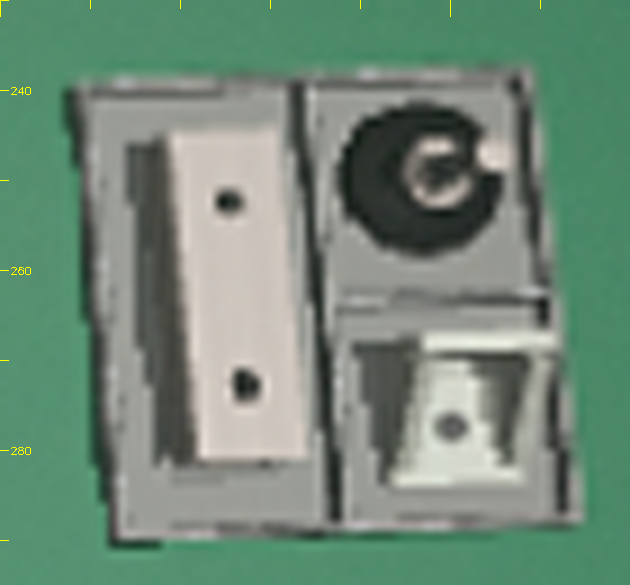

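All five parts are inside their pockets, and the arm is clear. The tube spans about (385–399, 244–281) px, the wide foot is at (411, 250) and the bracket at (416, 275).

```bash
python3 -c "
from cell import env
print(env.job_done())"
```

```text
the job is handed in; nothing more can be done
None
```

Both repair kits are made up and the job is handed in, at about 28 s of the 104 s allowed.

- **Three-pocket tray:** The tube lies flat in the long pocket. The bracket stands upright in the near square pocket, and the wide foot stands in the far one.
- **Two-pocket tray:** The castor lies on its side in the large pocket, with its stem over the outer wall. The narrow foot stands in the small pocket.

**Last checks:** The final top, scene and wrist pictures showed every part upright or flat inside its pocket. The wrench, tape roll, red foot and turquoise castor looked unmoved. Every force reading I saw stayed under 10 N, and the gripper was open and clear of everything at hand-in.

**Disagreement:** The top and wrist cameras differed by about 4 mm on where the two-pocket tray sits. I aimed roughly midway between them, which was well inside the pocket clearances.

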